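Reset a beam calliper whose wing screw has worked slack

TASK

The beam calliper has lost its setting because one of its two wing screws has worked slack. Stand it in the setting tray with its jaws astride the hardwood block and let go, then try the wing screws with a light anticlockwise twist to find the slack one, and back that one off until its jaw is free. Close the jaws until both touch the ends of the block, tighten that screw firmly again, leave the sound screw as it was, and leave the calliper standing in the tray without disturbing the things around.

Things in the scene. Friction and masses are not known exactly. Their poses are not given: they have to be found in the camera images.
- calliper_mid (a point): Centre of the calliper's beam: square aluminium bar, 22 x 22 mm in section, 200 mm long along its own y, z up. It stands on the feet of two wooden jaws, one each side of the middle, at any yaw; this point is 49 mm, the beam's underside 38 mm, above the feet. About 0.65 kg; can be carried by the middle of the beam, of which over 100 mm is free between the jaws.
- calliper: The whole beam calliper; origin in the middle of the beam's underside, axes as calliper_mid.
- jaw_1_face (a point): Centre across of the steel inner face of jaw 1, 10 mm above its foot; jaw 1 is on the calliper's own -y side. Axes as the calliper. A jaw is a block 44 mm across the beam, 24 mm along it (from this face outward) and 62 mm high; the beam runs through it. The two inner faces are 106 to 126 mm apart at the start.
- jaw_2_face (a point): The same on jaw 2, on the calliper's own +y side.
- screw_1_grip (a point): Centre of the flat steel wing of the screw on top of jaw 1: 42 mm wide along its own y, 9 mm thick along its own x, 22 mm high. Its upright axis runs through the middle of the jaw (12 mm outward of the jaw's face); this point is 90.5 mm above the jaw's foot, 28.5 mm above its top.
- screw_2_grip (a point): The same on jaw 2.
- screw_1 (a joint): Angle of jaw 1's screw, rad: 0 = wing in line with the beam, + = anticlockwise from above = looser; -0.2 to 0.2 at the start. Sound: holds fast to 2 N m, do not force. Slack: turns at 0.1 to 0.2 N m; pinches its jaw until turned past 0.5, where the jaw slides at about 1 N; clockwise it stiffens and is firm below -0.35, solid at -0.65.
- screw_2 (a joint): The same for jaw 2. One of the two screws is slack and the other sound; both look alike and neither their names nor their angles tell which. The sound screw holds its jaw fast to the beam.
- block_top (a point): Centre of the top of the hardwood setting block, 26 mm above the bench, fixed in the middle of the setting tray. It is 90 mm long along its own y and 18 mm high and fills the tray's channel. The calliper's beam goes over it along y, one jaw standing at each end of the block.
- tray: The setting tray, fixed on the bench: a board 82 x 250 mm, long along its own y, origin under its centre. Its floor, 8 mm above the bench, lies between two fences along y, 50 mm apart inside, 22 mm high above the bench; the ends are open. The fences keep the calliper from turning when a screw is tried.
- model_stair: Bystander: wooden model stair of five steps, 84 x 64 x 48 mm, origin under its centre.
- jar_white: Bystander: paint jar with white lid, 49 mm across, 52 mm high, origin under its centre.
- sanding_block: Bystander: cork sanding block 43 x 71 x 24 mm, origin under its centre.
- masking_tape: Bystander: roll of masking tape 98 mm across, 25 mm high, origin under its centre.

How it is judged:
On the way, in this order (a step that is already met when the one before it is completed fails the run):
1. the calliper stands in the tray astride the block, let go (z of calliper_mid in the frame of block_top between 0.026 and 0.036 m and horizontal distance between calliper_mid and block_top below 0.03 m and angle between the y axis of calliper_mid and the y axis of block_top, either way round below 0.1 rad and contact force between the fingers and calliper below 0.1 N), for 0.2 s.
2. the slack screw is found and backed off until its jaw is free (value of joint any of screw_1, screw_2 above 0.5 rad), for 0.1 s.
3. the jaws are closed on the block (distance between jaw_1_face and jaw_2_face below 0.093 m), for 0.1 s.
At the end, for the whole second after the job is handed in: The calliper stands at rest in the tray astride the block, its jaw faces no more than 93 mm apart (the block is 90 mm long), the screw that was slack tightened to below -0.35 rad and the other within 0.3 rad of zero (((value of joint screw_1 below -0.35 rad and value of joint screw_2 between -0.3 and 0.3 rad) or (value of joint screw_2 below -0.35 rad and value of joint screw_1 between -0.3 and 0.3 rad)) and distance between jaw_1_face and jaw_2_face below 0.093 m and z of calliper_mid in the frame of block_top between 0.026 and 0.036 m and horizontal distance between calliper_mid and block_top below 0.03 m and angle between the y axis of calliper_mid and the y axis of block_top, either way round below 0.1 rad and linear speed of calliper below 0.02 m/s); the robot touches nothing.
It fails at once if both screws get turned out of their starting range: the sound one is to be left as it was ((value of joint screw_1 above 0.5 rad or value of joint screw_1 below -0.5 rad) and (value of joint screw_2 above 0.5 rad or value of joint screw_2 below -0.5 rad)).
It fails at once if the calliper is tipped over (angle between calliper_mid's own z axis and vertical above 0.6 rad).
It fails at once if a bystander (model stair, jar, sanding block, tape) is moved more than 30 mm (distance of any of model_stair, jar_white, sanding_block, masking_tape from where it was at the start of the episode above 0.03 m).
It also fails if it takes over 64 s, if anything falls off the work surface, if the arm or the gripper's body presses on something with over 40 N, if the wrist force passes 120 N, or if a joint passes its speed limit or range.

ROBOT

A 7-joint arm with a two-finger parallel gripper is mounted at the origin on a cart in front of the work surface, level with it; the furniture and walls round the work are solid. World frame = base frame: x ahead of the robot, y to its left, z up, the work surface at z = 0. Lengths are in m, angles in rad, forces in N, time in s.
With the tool pointing down it reaches from about 0.4 to 0.875 m from the base axis. Payload 19.3 kg.
Tool frame: the origin (TCP) lies at the very end of the fingers, on their centre line; the grasp point (between the pads) lies 19 mm behind it; z points along the fingers, y is the direction in which the jaws open and shut (so a half turn about z gives the same grasp; the last joint's range is limited). The gripper opens to 85 mm and grips with 20 to 120 N. Pads are 22 mm wide; open, the fingers measure 114 mm over their backs; the gripper's body (76 mm by 85 mm) begins 54 mm behind the grasp point. The pads swing forward as they close: fully open they stand 13 mm farther back than shut.
Start: joints at [-1.324, 0.521, -0.036, 1.599, 0.021, 1.021, -0.113], TCP at [0.195, 0.594, 0.231] pointing down, gripper open.
Joint ranges: [-2.91, 2.91], [-0.3, 2.13], [-1.5, 1.42], [0.17, 2.43], [-1.26, 4.41], [0.16, 1.93], [-2.52, 2.52]. Speed limits (rad/s): [1.89, 1.89, 2.39, 2.39, 3.01, 3.01, 3.01].

INTERFACE

Orientations are given as [roll, pitch, yaw] about the fixed x, y, z axes, in that order (R = Rz(yaw) Ry(pitch) Rx(roll)).
In Python, from workcell import bot gives the robot as it stands.
- The arm moves only by the tool apply_moves, never from a script. Its argument "commands" is a list of rows, each an object with "travel": the shift along the tool's x, y, z in m, a list of three; "twist": the turn, a rotation vector about the tool's x, y, z in degrees, a list of three; "claw": the finger opening in m, from 0 to 0.0854. A call has 1 to 10 rows; each row is the pose to reach, as a shift and turn from the pose commanded when the call began, along the tool's axes at that moment; what a row does not reach only later rows make up. A row lasts 1/10 s, in which the tool goes at most 50 mm and 8.59 degrees, less where a joint would pass 70% of its speed; a pose out of reach is approached as far as the arm can. A call with a gripper value outside its range is refused whole. The fingers move at their own pace and stop on an object; "force" is the grip in N (left out, the last holds). Time passes only in rows, so rows that repeat a pose let the fingers close. It gives the time, the measured TCP pose, the force and the opening at its end, in the units of the state.
- bot.observe(): the state, without advancing time (a new reading comes with each control period).
- bot.grab_frame(name): name is "scene" or "top" or "wrist"; returns a dict with "frame" (480x640x3 uint8, blue, green, red), "fx", "fy", "cx", "cy" (pixels), "pose" (4x4, takes a point from camera to world coordinates); the wrist camera has in their place "tool_from_camera" (4x4, takes a point from camera to tool coordinates, whose origin is the TCP and whose axes are the flange's). Camera axes: x right, y up, looking along -z (the intrinsics and any distortion apply to the point x, -y, -z); pixel columns grow to the right and rows downward; lengths in m; the calibration is good to about 2 mm. A picture is of the moment at which its call begins: read the wrist's pose just before it. There is no depth.
- bot.job_done(): hands the job in, once; it reports no verdict.
The state is a dict: "clock": time; "qpos": joint angles; "qd": joint speeds; "joint_efforts": joint torques, N m; "position": TCP position; "tool_rot": TCP orientation; "force": force on the tool from outside, world axes, zero at the start; "moment": the same for the moment, N m; "grip_width": finger opening in m.
Only numpy, scipy, OpenCV 4.12 (cv2) and the standard library are available. Lean on these libraries where they do the work, as an engineer would, in place of code of your own. Each camera call takes 0.05 s, during which the arm holds its last target.

## Working session

There is one attempt and no reset: what is moved stays moved. The work goes in short steps, Python scripts to look and compute and a tool call to move; the robot and the scene stay as the last step left them, time stands still between calls to the robot, and variables do not carry over. Pictures are saved under pics/ and viewed, and the job is handed in when it is done.

Besides the shell and the picture viewer there is one more tool, called after "Request:" as name(argument=value, ...) on one line, values as JSON. apply_moves: Moves the arm, as the interface text tells. Its arguments: {"type":"object","properties":{"commands":{"type":"array"},"force":{"type":"number"}},"required":["commands"]}

```bash
ls; mkdir -p pics; python3 - <<'E'
from workcell import bot
import cv2,numpy as np
np.set_printoptions(precision=4,suppress=True)
print(bot.observe())
for n in ("scene","top","wrist"):
    d=bot.grab_frame(n)
    cv2.imwrite(f"pics/{n}0.png",d["frame"])
    print(n,{k:v for k,v in d.items() if k!="frame"})
E
```

```text
pics
{'clock': 0.0, 'qpos': array([-1.3242,  0.522 , -0.0363,  1.6   ,  0.0212,  1.0212, -0.1128]), 'qd': array([-0.0008,  0.0016, -0.0004,  0.001 ,  0.0012,  0.0001,  0.0013]), 'joint_efforts': array([ -0.0037, -92.7077,   1.9783, -36.9948,   0.0177,   0.0079,
         0.    ]), 'position': array([0.1946, 0.5936, 0.2307]), 'tool_rot': array([-3.1404,  0.0001,  2.8248]), 'force': array([ 0.6065,  0.1394, -0.5615]), 'moment': array([-0.0309, -0.0142,  0.0282]), 'grip_width': 0.08487998757436167}
scene {'fx': 557.8618713061115, 'fy': 557.8618713061115, 'cx': 316.62307810738525, 'cy': 234.44065763291354, 'pose': array([[ 0.7969,  0.3476, -0.4941, -0.2929],
       [-0.6041,  0.4587, -0.6517, -1.0202],
       [ 0.0001,  0.8178,  0.5755,  1.0426],
       [ 0.    ,  0.    ,  0.    ,  1.    ]])}
top {'fx': 524.4786847759223, 'fy': 524.4786847759223, 'cx': 320.2512708443769, 'cy': 238.77631369766667, 'pose': array([[ 0.0227,  0.9973, -0.0695,  0.4563],
       [-0.9997,  0.0233,  0.0079,  0.059 ],
       [ 0.0095,  0.0693,  0.9975,  1.2706],
       [ 0.    ,  0.    ,  0.    ,  1.    ]])}
wrist {'fx': 367.28648752524936, 'fy': 367.28648752524936, 'cx': 319.93098893945955, 'cy': 232.21103158928804, 'tool_from_camera': array([[ 0.0007,  0.9627,  0.2707,  0.0685],
       [ 1.    , -0.0006, -0.0005,  0.001 ],
       [-0.0003,  0.2707, -0.9627, -0.142 ],
       [ 0.    ,  0.    ,  0.    ,  1.    ]])}
```

View pics/top0.png

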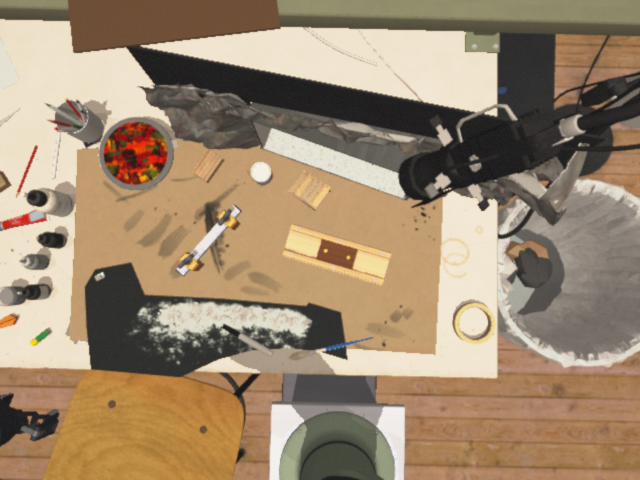

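View pics/scene0.png

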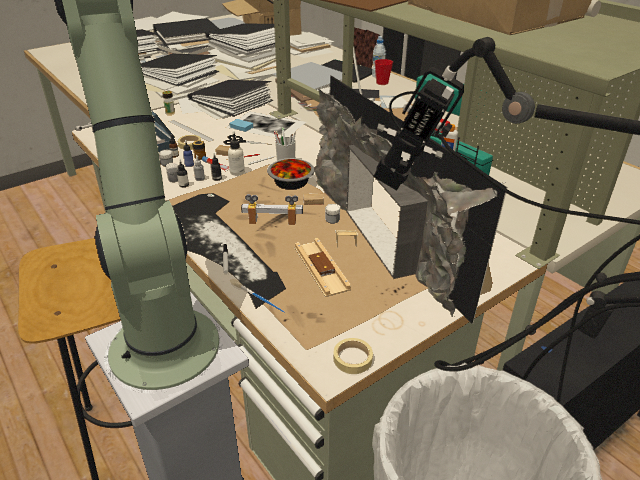

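View pics/wrist0.png

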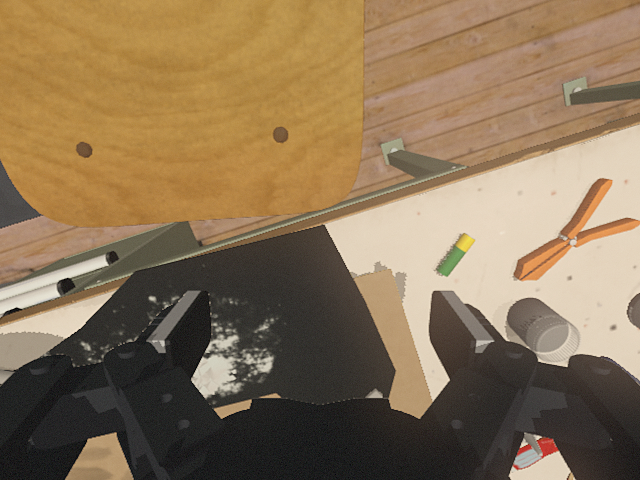

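```bash
python3 - <<'E'
import cv2
t=cv2.imread("pics/top0.png")
a=t[190:290,160:260]; b=t[215:295,275:400]
cv2.imwrite("pics/c1.png",cv2.resize(a,None,fx=6,fy=6,interpolation=cv2.INTER_CUBIC))
cv2.imwrite("pics/c2.png",cv2.resize(b,None,fx=6,fy=6,interpolation=cv2.INTER_CUBIC))
s=cv2.imread("pics/scene0.png")
cv2.imwrite("pics/c3.png",cv2.resize(s[180:300,230:360],None,fx=5,fy=5,interpolation=cv2.INTER_CUBIC))
E
```

```text
(no output)
```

View pics/c1.png

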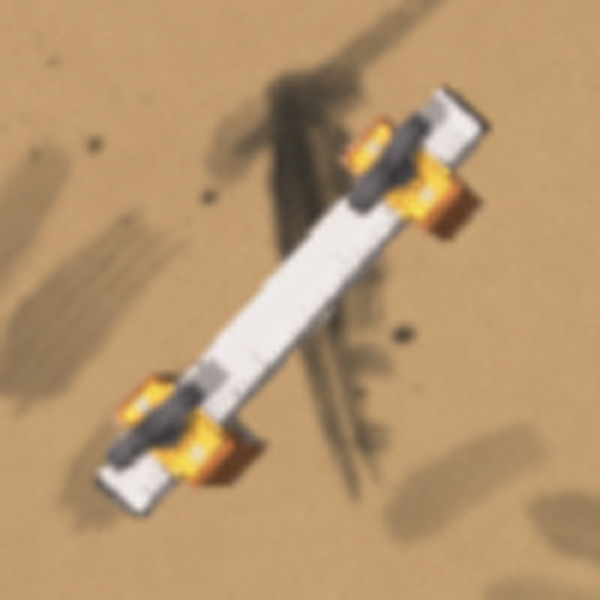

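View pics/c2.png

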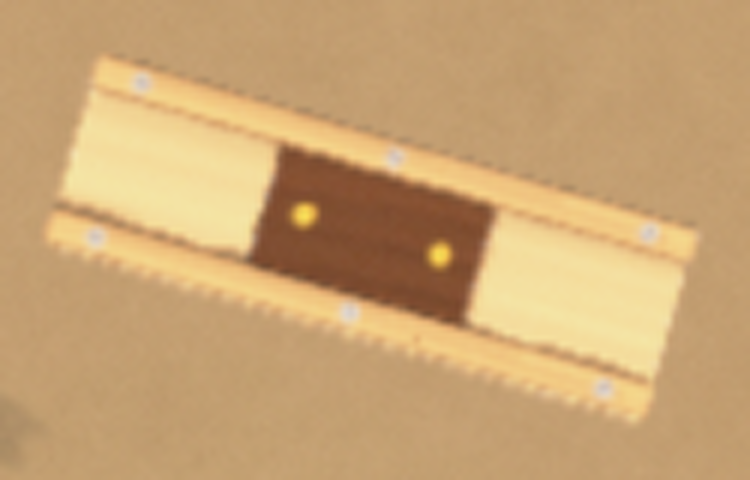

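View pics/c3.png

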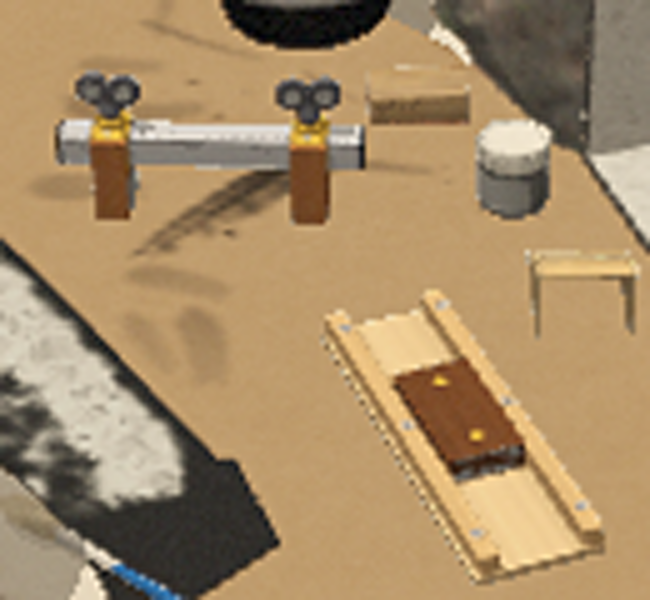

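```bash
cat > h.py <<'E'
import numpy as np,cv2
from workcell import bot
from scipy.spatial.transform import Rotation as R
np.set_printoptions(precision=4,suppress=True)
TOP=dict(fx=524.4786847759223,fy=524.4786847759223,cx=320.2512708443769,cy=238.77631369766667)
def ray(d,T,uv):
    u,v=uv
    return T[:3,:3]@np.array([(u-d["cx"])/d["fx"],-(v-d["cy"])/d["fy"],-1.0])
def topix(d,T,uv,z):
    r=ray(d,T,uv); o=T[:3,3]; return o+r*(z-o[2])/r[2]
def proj(d,T,p):
    q=T[:3,:3].T@(np.asarray(p)-T[:3,3]); return np.array([d["cx"]-d["fx"]*q[0]/q[2], d["cy"]+d["fy"]*q[1]/q[2]])
def Ttool(s):
    T=np.eye(4);T[:3,:3]=R.from_euler('xyz',s["tool_rot"]).as_matrix();T[:3,3]=s["position"];return T
E
python3 - <<'E'
from h import *
d=bot.grab_frame("top");T=d["pose"]
f=lambda ox,oy,x,y,z:topix(d,T,(ox+(x+.5)/6-.5,oy+(y+.5)/6-.5),z)
b=np.array([f(160,190,*p,.060) for p in [(443,88),(487,127),(145,515),(97,480)]])
print(b,np.linalg.norm(np.diff(b,axis=0),axis=1))
print("beam mid",b.mean(0)); v=(b[0]+b[1]-b[2]-b[3])/2; print(np.linalg.norm(v),np.degrees(np.arctan2(v[1],v[0])))
k=np.array([f(275,215,*p,.026) for p in [(280,145),(496,208),(466,325),(250,257)]])
print(k,np.linalg.norm(np.diff(k,axis=0),axis=1)); print("block",k.mean(0)); v=(k[1]+k[2]-k[0]-k[3])/2;print(np.degrees(np.arctan2(v[1],v[0])))
k=np.array([f(275,215,*p,.022) for p in [(103,55),(697,233),(642,422),(48,240)]])
print(k,np.linalg.norm(np.diff(k,axis=0),axis=1)); print("tray",k.mean(0)); v=(k[1]+k[2]-k[0]-k[3])/2;print(np.degrees(np.arctan2(v[1],v[0])))
# scr wings z 0.0905 +- 
w=[f(160,190,*p,.1) for p in [(420,118),(362,203),(210,385),(118,460)]];print(np.array(w))
# scene check
d=bot.grab_frame("scene");T=d["pose"]
for p in [b.mean(0)-[0,0,.011],np.array([0.4,0.0,.026])]: print(proj(d,T,p))
print(proj(d,T,k.mean(0)+[0,0,.004]))
E
```

```text
[[0.6163 0.2527 0.06  ]
 [0.6016 0.2352 0.06  ]
 [0.4491 0.3609 0.06  ]
 [0.462  0.3798 0.06  ]] [0.0229 0.1977 0.0229]
beam mid [0.5323 0.3072 0.06  ]
0.1987967178580463 -39.49908251426308
[[ 0.5432  0.0467  0.026 ]
 [ 0.5202 -0.0394  0.026 ]
 [ 0.4737 -0.0283  0.026 ]
 [ 0.4986  0.0576  0.026 ]] [0.0891 0.0478 0.0895]
block [0.5089 0.0092 0.026 ]
-105.56149906870846
[[ 0.5778  0.118   0.022 ]
 [ 0.5123 -0.1198  0.022 ]
 [ 0.437  -0.099   0.022 ]
 [ 0.5036  0.1379  0.022 ]] [0.2467 0.0782 0.2461]
tray [0.5077 0.0093 0.022 ]
-105.55058833798027
[[0.5996 0.2545 0.1   ]
 [0.5672 0.275  0.1   ]
 [0.498  0.3289 0.1   ]
 [0.4694 0.3618 0.1   ]]
[272.9557 209.3139]
[294.1167 277.39  ]
[322.0196 261.7725]
```

```bash
python3 - <<'E'
from h import *
a=bot.grab_frame("top");b=bot.grab_frame("scene")
def tri(p,q):
    r1=ray(a,a["pose"],p);r2=ray(b,b["pose"],q);o1=a["pose"][:3,3];o2=b["pose"][:3,3]
    s=np.linalg.lstsq(np.c_[r1,-r2],o2-o1,rcond=None)[0];A=o1+r1*s[0];B=o2+r2*s[1];return (A+B)/2,np.linalg.norm(A-B)
print("lamp tip",tri((410,180),(390,180)))
print("lamp",tri((425,190),(400,185)))
def go(xyz,yaw,s):
    Rm=R.from_euler('xyz',s["tool_rot"]); Rt=R.from_euler('xyz',[np.pi,0,np.radians(yaw)])
    return Rm.inv().apply(np.array(xyz)-s["position"]), np.degrees((Rm.inv()*Rt).as_rotvec())
s=bot.observe();print(go([.532,.307,.20],140.5,s))
E
cat >> h.py <<'E'
def go(xyz,yaw,s=None):
    s=s or bot.observe()
    Rm=R.from_euler('xyz',s["tool_rot"]); Rt=R.from_euler('xyz',[np.pi,0,np.radians(yaw)])
    print("clk",s["clock"],"pos",s["position"],"rot deg",np.degrees(s["tool_rot"]),"F",s["force"],"M",s["moment"],"w",s["grip_width"])
    print("travel",Rm.inv().apply(np.array(xyz)-s["position"]),"twist",np.degrees((Rm.inv()*Rt).as_rotvec()))
E
```

```text
lamp tip (array([ 0.6366, -0.1125,  0.3136]), np.float64(0.0021975744317450745))
lamp (array([ 0.6262, -0.1465,  0.3154]), np.float64(0.021990535603006987))
(array([-0.4099, -0.1674,  0.0312]), array([-0.0166,  0.0026, 21.3469]))
```

Request:
apply_moves(commands=[{"travel":[-0.041,-0.0167,0.0031],"twist":[0,0,2.1],"claw":0.085},{"travel":[-0.082,-0.0335,0.0062],"twist":[0,0,4.3],"claw":0.085},{"travel":[-0.123,-0.05,0.009],"twist":[0,0,6.4],"claw":0.085},{"travel":[-0.164,-0.067,0.012],"twist":[0,0,8.5],"claw":0.085},{"travel":[-0.205,-0.084,0.016],"twist":[0,0,10.7],"claw":0.085},{"travel":[-0.246,-0.1,0.019],"twist":[0,0,12.8],"claw":0.085},{"travel":[-0.287,-0.117,0.022],"twist":[0,0,15],"claw":0.085},{"travel":[-0.328,-0.134,0.025],"twist":[0,0,17],"claw":0.085},{"travel":[-0.369,-0.151,0.028],"twist":[0,0,19.2],"claw":0.085},{"travel":[-0.41,-0.167,0.031],"twist":[0,0,21.3],"claw":0.085}])

```text
clock: 1.35
position: [0.5335, 0.306, 0.2003]
tool_rot: [3.141, 0.0, 2.451]
force: [1.2, 0.3, 0.4]
grip_width: 0.0851
```

```bash
python3 - <<'E'
from h import *
go([.532,.307,.20],140.5)
s=bot.observe(); d=bot.grab_frame("wrist"); cv2.imwrite("pics/w1.png",d["frame"])
T=Ttool(s)@d["tool_from_camera"]
u=np.array([np.cos(np.radians(140.5)),np.sin(np.radians(140.5)),0]);n=np.array([-u[1],u[0],0])
m=np.array([.5323,.3072,.06])
for a in (-.1,.1):
  for b in (-.011,.011): print(proj(d,T,m+a*u+b*n))
E
```

```text
clk 1.35 pos [0.5335 0.306  0.2003] rot deg [179.9879   0.0029 140.4573] F [1.2103 0.334  0.3668] M [ 0.0293 -0.0095 -0.0415] w 0.08509835232283534
travel [ 0.0018 -0.0002  0.0003] twist [ 0.0121  0.0029 -0.0426]
[331.5806 330.1872]
[306.09   330.1952]
[333.9686  81.3461]
[303.2295  81.3453]
```

View pics/w1.png

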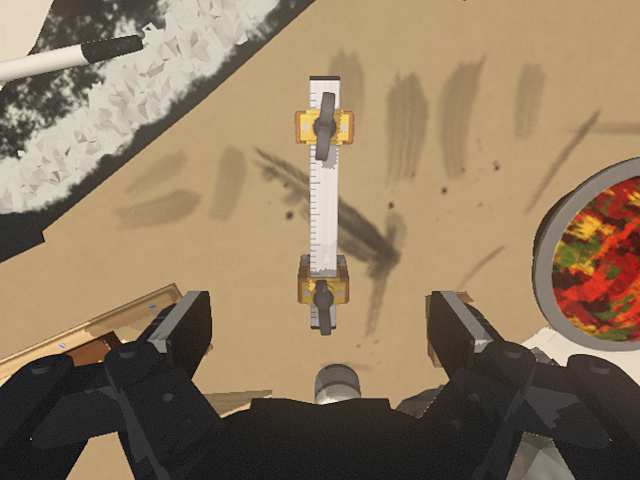

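```bash
python3 - <<'E'
import cv2
t=cv2.imread("pics/w1.png")
cv2.imwrite("pics/w1c.png",cv2.resize(t[60:350,270:380],None,fx=2,fy=2,interpolation=cv2.INTER_CUBIC))
s=cv2.imread("pics/scene0.png")
cv2.imwrite("pics/s0c.png",cv2.resize(s[185:235,235:310],None,fx=8,fy=8,interpolation=cv2.INTER_CUBIC))
E
```

```text
(no output)
```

View pics/w1c.png

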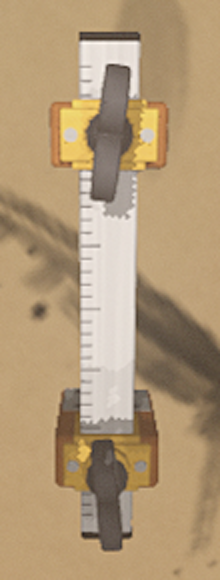

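View pics/s0c.png

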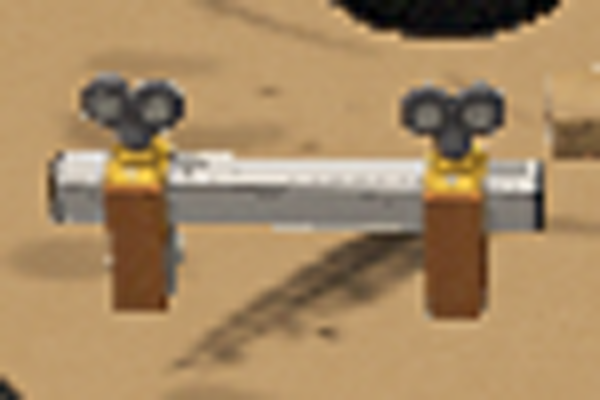

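```bash
python3 - <<'E'
from h import *
s=bot.observe();d=bot.grab_frame("wrist");T=Ttool(s)@d["tool_from_camera"]
Tt=Ttool(s)
for uv in [(309.5,76.5),(340,76.5),(309.7,275),(336.5,275),(309.9,327.5)]:
    p=topix(d,T,uv,.06);print(uv,p,"tool",Tt[:3,:3].T@(p-Tt[:3,3]))
b=bot.grab_frame("scene");M=b["pose"]
for uv in [(59,152),(535,160),(60,184),(540,196)]:
    print("scene",topix(b,M,(235+(uv[0]+.5)/8-.5,185+(uv[1]+.5)/8-.5),.06))
E
```

```text
(309.5, 76.5) [0.4549 0.3617 0.06  ] tool [ 0.1048 -0.0065  0.1395]
(340, 76.5) [0.4688 0.3783 0.06  ] tool [0.1048 0.0152 0.1395]
(309.7, 275) [0.5705 0.2632 0.06  ] tool [-0.0471 -0.0074  0.1401]
(336.5, 275) [0.5847 0.2802 0.06  ] tool [-0.047   0.0147  0.1401]
(309.9, 327.5) [0.6076 0.2318 0.06  ] tool [-0.0957 -0.0075  0.1403]
scene [0.4606 0.3843 0.06  ]
scene [0.6145 0.2599 0.06  ]
scene [0.4481 0.3627 0.06  ]
scene [0.5999 0.2362 0.06  ]
```

```bash
python3 - <<'E'
from h import *
go([.5325,.3115,.036],140.6)
E
```

```text
clk 1.5 pos [0.5343 0.3047 0.1999] rot deg [-179.9607    0.0583  140.2709] F [-1.0852 -0.0014 -0.3201] M [0.0075 0.0454 0.0027] w 0.08447204297778534
travel [0.0059 0.0042 0.1639] twist [-0.0395  0.0581 -0.3291]
```

Request:
apply_moves(commands=[{"travel":[0.002,0.0015,0.03],"twist":[0,0,0],"claw":0.07},{"travel":[0.005,0.004,0.065],"twist":[0,0,0],"claw":0.07},{"travel":[0.005,0.004,0.1],"twist":[0,0,0],"claw":0.07},{"travel":[0.005,0.004,0.135],"twist":[0,0,0],"claw":0.07},{"travel":[0.005,0.004,0.155],"twist":[0,0,0],"claw":0.07},{"travel":[0.005,0.004,0.164],"twist":[0,0,0],"claw":0.07},{"travel":[0.005,0.004,0.164],"twist":[0,0,0],"claw":0.07}])

```text
clock: 2.2
position: [0.5302, 0.314, 0.0356]
tool_rot: [-3.14, -0.001, 2.454]
force: [-0.1, -0.2, -0.1]
grip_width: 0.07
```

```bash
python3 - <<'E'
from h import *
go([.5325,.3115,.036],140.6)
d=bot.grab_frame("wrist"); cv2.imwrite("pics/w2.png",d["frame"])
go([.5325,.3115,.036],140.6)
E
```

```text
clk 2.2 pos [0.5302 0.314  0.0356] rot deg [-179.9245   -0.0358  140.5971] F [-0.0824 -0.2419 -0.1078] M [-0.0286  0.0238 -0.042 ] w 0.07000055121897848
travel [-0.0034 -0.0005 -0.0004] twist [-0.0755 -0.0358 -0.0029]
clk 2.25 pos [0.5308 0.3142 0.0367] rot deg [179.9913  -0.0082 140.5795] F [ 0.2769 -0.3413  0.1733] M [ 0.0317  0.0322 -0.0507] w 0.06987282130307668
travel [-0.003  -0.001   0.0007] twist [ 0.0087 -0.0082 -0.0205]
```

View pics/w2.png

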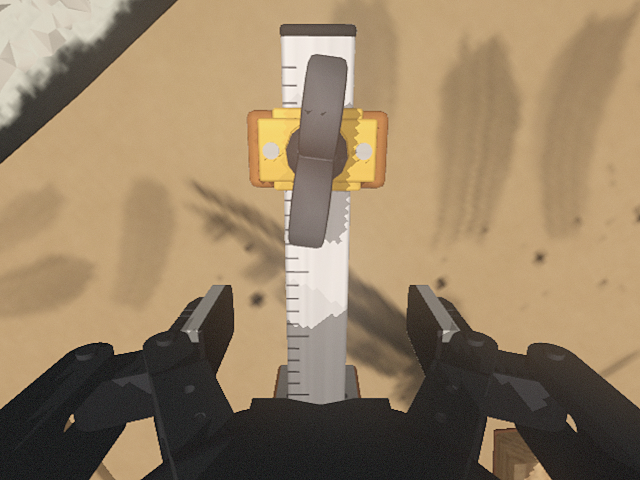

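Request:
apply_moves(commands=[{"travel":[0,0,0],"twist":[0,0,0],"claw":0.015},{"travel":[0,0,0],"twist":[0,0,0],"claw":0.015},{"travel":[0,0,0],"twist":[0,0,0],"claw":0.015},{"travel":[0,0,0],"twist":[0,0,0],"claw":0.015},{"travel":[0,0,0],"twist":[0,0,0],"claw":0.015},{"travel":[0,0,0],"twist":[0,0,0],"claw":0.015}], force=60)

```text
clock: 2.85
position: [0.5311, 0.3136, 0.037]
tool_rot: [3.141, 0.0, 2.453]
force: [-3.3, -2.3, 7.2]
grip_width: 0.0209
```

```bash
python3 - <<'E'
from h import *
s=bot.observe();d=bot.grab_frame("wrist"); cv2.imwrite("pics/w3.png",d["frame"])
go([.4,.2,.14],100,s)
T=Ttool(s)@d["tool_from_camera"];Tt=Ttool(s)
for uv in [(281,27),(355,27)]:
    p=topix(d,T,uv,.06);print(p,Tt[:3,:3].T@(p-Tt[:3,3]))
E
```

```text
clk 2.85 pos [0.5311 0.3136 0.037 ] rot deg [179.9852   0.0056 140.5316] F [-3.2726 -2.2897  7.2068] M [-0.3822  0.5334 -0.0612] w 0.020892100644502292
travel [ 0.0289 -0.171  -0.103 ] twist [ 0.0161  0.0002 40.5316]
[0.4492 0.3675 0.06  ] [ 0.0974 -0.0104 -0.023 ]
[0.4629 0.3841 0.06  ] [ 0.0974  0.0111 -0.023 ]
```

View pics/w3.png

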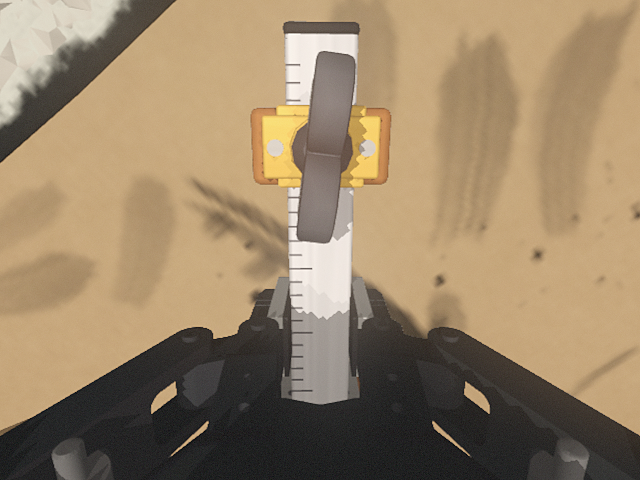

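Request:
apply_moves(commands=[{"travel":[0,0,-0.01],"twist":[0,0,0],"claw":0.015},{"travel":[0,0,-0.03],"twist":[0,0,0],"claw":0.015},{"travel":[0,0,-0.06],"twist":[0,0,0],"claw":0.015},{"travel":[0,0,-0.09],"twist":[0,0,0],"claw":0.015},{"travel":[0,0,-0.11],"twist":[0,0,0],"claw":0.015},{"travel":[0,0,-0.11],"twist":[0,0,0],"claw":0.015}], force=60)

```text
clock: 3.5
position: [0.532, 0.3143, 0.1492]
tool_rot: [3.137, 0.001, 2.453]
force: [-0.0, -0.5, -6.7]
grip_width: 0.0208
```

```bash
python3 - <<'E'
from h import *
go([.508,.012,.15],74.45)
E
```

```text
clk 3.5 pos [0.532  0.3143 0.1492] rot deg [179.7643   0.0636 140.5417] F [-0.0416 -0.5366 -6.7429] M [ 0.0446 -0.0183  0.0664] w 0.020827035404126493
travel [-0.1736 -0.2487 -0.0016] twist [ 0.2457 -0.0795 66.0917]
```

Request:
apply_moves(commands=[{"travel":[-0.01,-0.015,0],"twist":[0,0,3],"claw":0.015},{"travel":[-0.027,-0.039,0],"twist":[0,0,10],"claw":0.015},{"travel":[-0.047,-0.067,0],"twist":[0,0,18],"claw":0.015},{"travel":[-0.067,-0.096,0],"twist":[0,0,26],"claw":0.015},{"travel":[-0.088,-0.126,0],"twist":[0,0,34],"claw":0.015},{"travel":[-0.109,-0.156,0],"twist":[0,0,42],"claw":0.015},{"travel":[-0.13,-0.186,0],"twist":[0,0,50],"claw":0.015},{"travel":[-0.15,-0.215,0],"twist":[0,0,58],"claw":0.015},{"travel":[-0.166,-0.238,0],"twist":[0,0,63.5],"claw":0.015},{"travel":[-0.173,-0.248,0],"twist":[0,0,66],"claw":0.015}])

```text
clock: 4.5
position: [0.5056, 0.009, 0.1455]
tool_rot: [-3.14, 0.002, 1.293]
force: [-0.7, 0.2, -7.0]
grip_width: 0.0209
```

Request:
apply_moves(commands=[{"travel":[0,0,0],"twist":[0,0,0],"claw":0.015},{"travel":[0,0,0],"twist":[0,0,0],"claw":0.015}])

```text
clock: 4.7
position: [0.5066, 0.0128, 0.1457]
tool_rot: [-3.141, 0.0, 1.302]
force: [-0.6, 1.8, -6.9]
grip_width: 0.0209
```

```bash
python3 - <<'E'
from h import *
s=bot.observe();d=bot.grab_frame("wrist"); cv2.imwrite("pics/w4.png",d["frame"])
t=bot.grab_frame("top");cv2.imwrite("pics/t4.png",cv2.resize(t["frame"][200:310,260:410],None,fx=5,fy=5,interpolation=cv2.INTER_CUBIC))
go([.508,.012,.15],74.45,s);go([.508,.012,.15],74.45)
T=Ttool(s)@d["tool_from_camera"]
a=np.radians(74.45);u=np.array([np.cos(a),np.sin(a),0]);n=np.array([-u[1],u[0],0])
print([np.round(proj(d,T,np.array([.508,.0092,.022])+i*u+j*n)) for i in(-.125,.125) for j in (-.041,-.025,.025,.041)])
E
```

```text
clk 4.7 pos [0.5066 0.0128 0.1457] rot deg [-179.9466    0.0163   74.6104] F [-0.6041  1.7752 -6.856 ] M [ 0.0613 -0.015  -0.034 ] w 0.020871363808307546
travel [-0.0003  0.0016 -0.0043] twist [-0.0533  0.0164  0.1604]
clk 4.8 pos [0.5068 0.0133 0.1459] rot deg [-179.9667   -0.0053   74.6659] F [ 1.034   0.0477 -6.4619] M [0.0142 0.0065 0.0029] w 0.020928922058025018
travel [-0.001   0.0015 -0.0041] twist [-0.0333 -0.0052  0.2159]
[array([371., 373.]), array([352., 373.]), array([292., 373.]), array([273., 373.]), array([386.,  46.]), array([362.,  46.]), array([286.,  46.]), array([262.,  46.])]
```

View pics/w4.png

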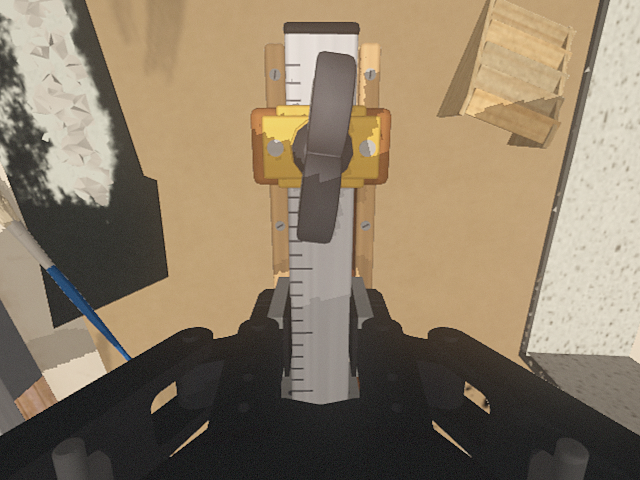

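View pics/t4.png

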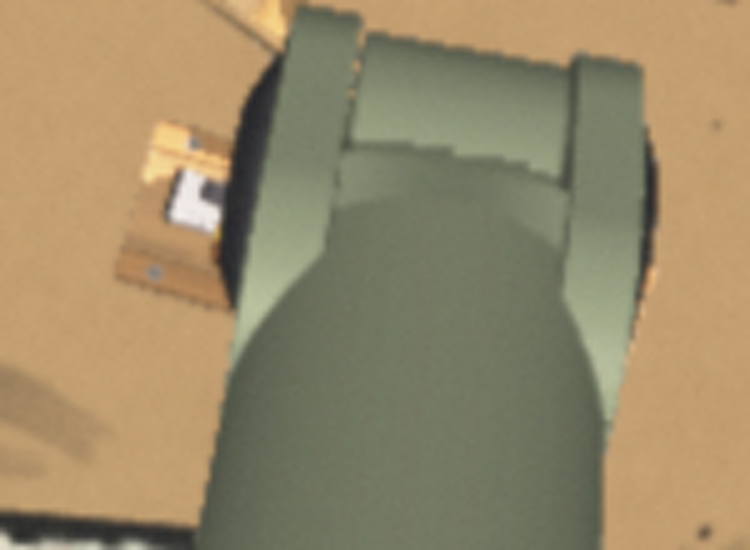

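```bash
python3 - <<'E'
import cv2
t=cv2.imread("pics/w4.png")
cv2.imwrite("pics/w4c.png",cv2.resize(t[20:300,245:400],None,fx=2.1,fy=2.1,interpolation=cv2.INTER_CUBIC))
E
```

```text
(no output)
```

View pics/w4c.png

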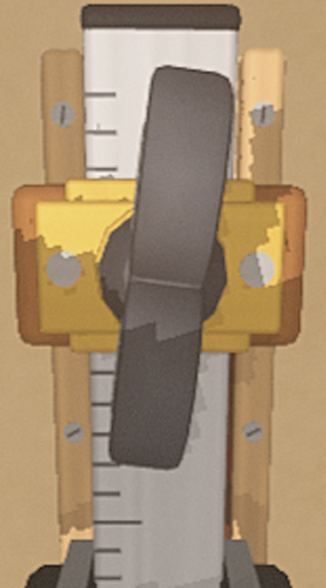

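```bash
python3 - <<'E'
from h import *
s=bot.observe();d=bot.grab_frame("wrist");T=Ttool(s)@d["tool_from_camera"];Tt=Ttool(s)
def tl(x,y,z):
    p=topix(d,T,(245+(x+.5)/2.1-.5,20+(y+.5)/2.1-.5),z);return Tt[:3,:3].T@(p-Tt[:3,3])
zb=s["position"][2]+.023
print("beam end",tl(83,8,zb),tl(240,8,zb))
for p in [(42,50),(286,50),(64,115),(263,115),(74,432),(253,432)]: print(p,tl(*p,.022))
print(s["position"])
E
```

```text
beam end [ 0.099  -0.0103 -0.023 ] [ 0.099   0.0114 -0.023 ]
(42, 50) [ 0.1236 -0.0362  0.124 ]
(286, 50) [0.1237 0.0402 0.1239]
(64, 115) [ 0.1048 -0.0299  0.124 ]
(263, 115) [0.1048 0.0337 0.1239]
(74, 432) [ 0.0001 -0.0297  0.124 ]
(253, 432) [0.0001 0.034  0.1239]
[0.5068 0.0133 0.1459]
```

Request:
apply_moves(commands=[{"travel":[0,0.001,0.02],"twist":[0,0,0.1],"claw":0.015},{"travel":[0.001,0.0015,0.045],"twist":[0,0,0.2],"claw":0.015},{"travel":[0.001,0.0015,0.065],"twist":[0,0,0.2],"claw":0.015},{"travel":[0.001,0.0015,0.08],"twist":[0,0,0.2],"claw":0.015},{"travel":[0.001,0.0015,0.09],"twist":[0,0,0.2],"claw":0.015},{"travel":[0.001,0.0015,0.095],"twist":[0,0,0.2],"claw":0.015},{"travel":[0.001,0.0015,0.095],"twist":[0,0,0.2],"claw":0.015}])

```text
clock: 5.55
position: [0.5086, 0.0131, 0.0511]
tool_rot: [-3.141, 0.0, 1.298]
force: [-0.7, -1.1, -6.7]
grip_width: 0.0211
```

```bash
python3 - <<'E'
from h import *
s=bot.observe();d=bot.grab_frame("wrist"); cv2.imwrite("pics/w5.png",d["frame"]);go([.508,.012,.15],74.45,s)
go([.508,.012,.15],74.45)
f=bot.grab_frame("scene")["frame"];cv2.imwrite("pics/s5.png",cv2.resize(f[180:330,220:400],None,fx=4,fy=4,interpolation=cv2.INTER_CUBIC))
E
```

```text
clk 5.55 pos [0.5086 0.0131 0.0511] rot deg [-179.9758    0.006    74.3715] F [-0.6995 -1.0979 -6.6639] M [-0.0316 -0.0492  0.0182] w 0.021064214381341418
travel [-0.0012 -0.0003 -0.0989] twist [-0.0242  0.006  -0.0785]
clk 5.6 pos [0.5088 0.013  0.0515] rot deg [179.9901  -0.0057  74.3583] F [-0.8908 -0.1051 -5.9935] M [-0.0677  0.0145 -0.0315] w 0.02105232929893906
travel [-0.0012 -0.0005 -0.0985] twist [ 0.0099 -0.0057 -0.0917]
```

View pics/w5.png

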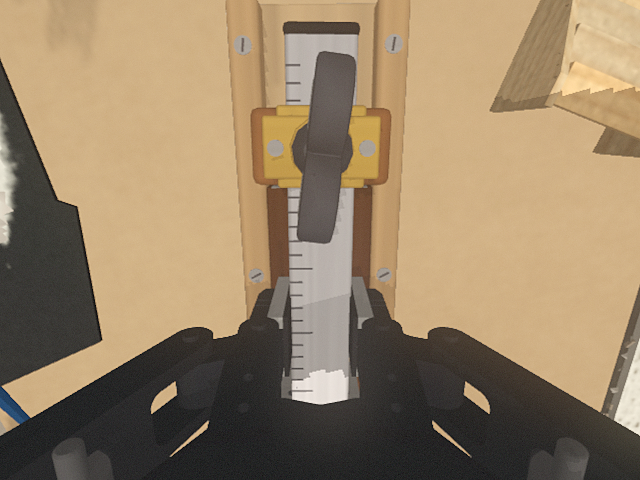

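View pics/s5.png

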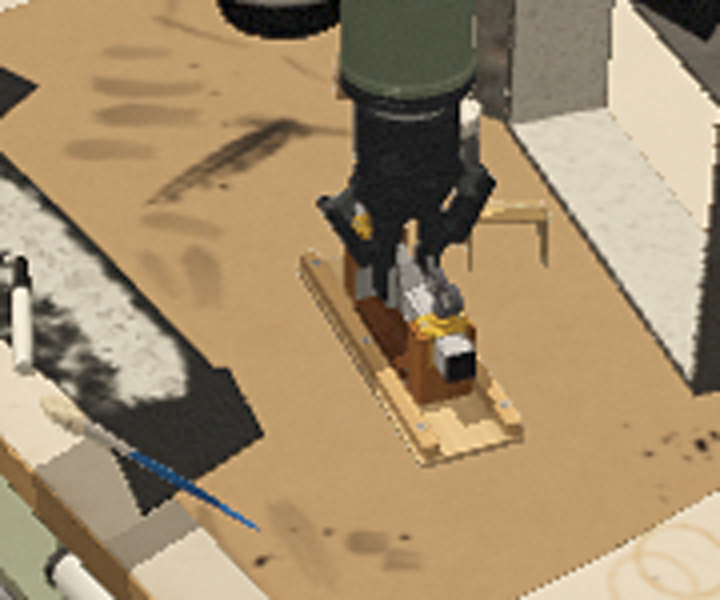

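Request:
apply_moves(commands=[{"travel":[0,0,0.003],"twist":[0,0,0],"claw":0.015},{"travel":[0,0,0.005],"twist":[0,0,0],"claw":0.015},{"travel":[0,0,0.0065],"twist":[0,0,0],"claw":0.015},{"travel":[0,0,0.0065],"twist":[0,0,0],"claw":0.015}])

```text
clock: 6.05
position: [0.5087, 0.0129, 0.045]
tool_rot: [3.141, -0.0, 1.297]
force: [-2.2, 1.1, -0.7]
grip_width: 0.0208
```

Request:
apply_moves(commands=[{"travel":[0,0,0],"twist":[0,0,0],"claw":0.06},{"travel":[0,0,0],"twist":[0,0,0],"claw":0.06},{"travel":[0,0,0],"twist":[0,0,0],"claw":0.06},{"travel":[0,0,-0.02],"twist":[0,0,0],"claw":0.06},{"travel":[0,0,-0.06],"twist":[0,0,0],"claw":0.06},{"travel":[0,0,-0.1],"twist":[0,0,0],"claw":0.06},{"travel":[0,0,-0.14],"twist":[0,0,0],"claw":0.06},{"travel":[0,0,-0.16],"twist":[0,0,0],"claw":0.06},{"travel":[0,0,-0.16],"twist":[0,0,0],"claw":0.06},{"travel":[0,0,-0.16],"twist":[0,0,0],"claw":0.06}])

```text
clock: 7.05
position: [0.5087, 0.0131, 0.2048]
tool_rot: [3.141, -0.0, 1.298]
force: [0.2, 0.3, -0.3]
grip_width: 0.0603
```

```bash
python3 - <<'E'
from h import *
s=bot.observe();d=bot.grab_frame("wrist"); cv2.imwrite("pics/w6.png",d["frame"]);go([.508,.012,.15],74.45,s)
go([.508,.012,.15],74.45)
cv2.imwrite("pics/w6c.png",cv2.resize(d["frame"][60:400,230:410],None,fx=2,fy=2,interpolation=cv2.INTER_CUBIC)[:600])
E
```

```text
clk 7.05 pos [0.5087 0.0131 0.2048] rot deg [179.9745  -0.0277  74.3647] F [ 0.1625  0.3369 -0.3013] M [-0.0089  0.0092  0.0587] w 0.06032892759280567
travel [-0.0012 -0.0004  0.0548] twist [ 0.0255 -0.0277 -0.0853]
clk 7.1 pos [0.5083 0.013  0.2042] rot deg [-179.9636    0.0097   74.3534] F [-0.2817 -1.0724 -0.321 ] M [-0.0065  0.0187  0.0015] w 0.05974325796620366
travel [-0.001  -0.      0.0542] twist [-0.0365  0.0097 -0.0966]
```

View pics/w6.png

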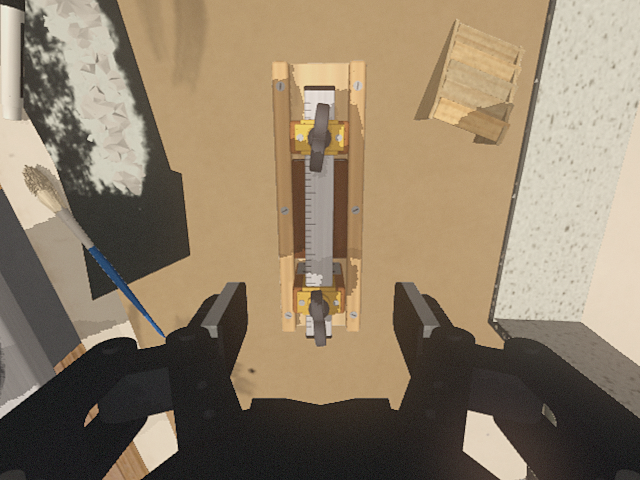

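View pics/w6c.png

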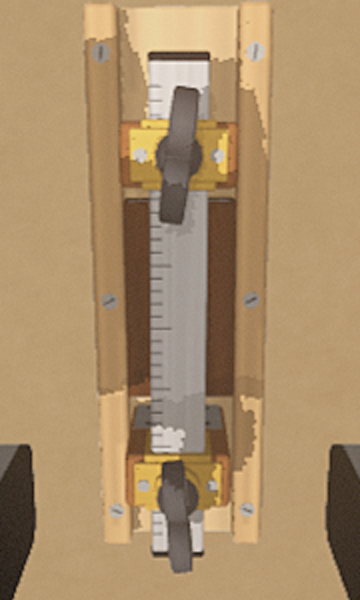

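```bash
cat >> h.py <<'E'
def wtl(s,d,uv,z):
    T=Ttool(s)@d["tool_from_camera"];Tt=Ttool(s);p=topix(d,T,uv,z);return Tt[:3,:3].T@(p-Tt[:3,3]),p
E
python3 - <<'E'
from h import *
s=bot.observe();d=bot.grab_frame("wrist")
f=lambda x,y:(230+(x+.5)/2-.5,60+(y+.5)/2-.5)
for n,p,z in [("farA",(186,88),.107),("farB",(172,222),.107),("nearA",(174,462),.1085),("nearB",(181,571),.1085),("be",(148,57),.068),("be",(210,57),.068),("be2",(151,553),.068),("be2",(204,553),.068),
 ("jawfar in",(121,187),.07),("jawfar in",(237,187),.07),("jawfar out",(121,122),.07),("jawnear in",(135,455),.07),("nj out",(135,505),.07),("blk",(124,200),.026),("blk",(125,396),.026)]:
    print(n,*wtl(s,d,f(*p),z))
E
```

```text
farA [0.0845 0.0018 0.0972] [0.5328 0.0939 0.107 ]
farB [ 0.0436 -0.0026  0.0972] [0.5175 0.0557 0.107 ]
nearA [-0.04   -0.0021  0.0957] [ 0.4955 -0.025   0.1085]
nearB [-0.0836  0.0004  0.0957] [ 0.4862 -0.0677  0.1085]
be [ 0.0974 -0.0114  0.1362] [0.5235 0.1098 0.068 ]
be [0.0974 0.0106 0.1362] [0.5447 0.1039 0.068 ]
be2 [-0.101  -0.0123  0.1362] [ 0.4691 -0.0809  0.068 ]
be2 [-0.1009  0.0103  0.1362] [ 0.491 -0.087  0.068]
jawfar in [ 0.0524 -0.0217  0.1342] [0.5014 0.0693 0.07  ]
jawfar in [0.0524 0.021  0.1342] [0.5426 0.0578 0.07  ]
jawfar out [ 0.0753 -0.0213  0.1342] [0.5081 0.0912 0.07  ]
jawnear in [-0.0547 -0.0183  0.1342] [ 0.4759 -0.0347  0.07  ]
nj out [-0.0772 -0.0187  0.1342] [ 0.4695 -0.0563  0.07  ]
blk [ 0.0442 -0.0241  0.1782] [0.497 0.062 0.026]
blk [-0.0449 -0.0254  0.1782] [ 0.4717 -0.0234  0.026 ]
```

Request:
apply_moves(commands=[{"travel":[0.02,0,0.01],"twist":[0,0,2],"claw":0.045},{"travel":[0.05,-0.0005,0.04],"twist":[0,0,6],"claw":0.045},{"travel":[0.064,-0.0005,0.075],"twist":[0,0,6],"claw":0.045},{"travel":[0.064,-0.0005,0.105],"twist":[0,0,6],"claw":0.045},{"travel":[0.064,-0.0005,0.12],"twist":[0,0,6],"claw":0.045},{"travel":[0.064,-0.0005,0.123],"twist":[0,0,6],"claw":0.045},{"travel":[0.064,-0.0005,0.123],"twist":[0,0,6],"claw":0.045}], force=30)

```text
clock: 7.85
position: [0.5251, 0.0742, 0.0812]
tool_rot: [-3.14, 0.001, 1.192]
force: [0.7, 0.7, -0.0]
grip_width: 0.0449
```

```bash
python3 - <<'E'
from h import *
s=bot.observe();d=bot.grab_frame("wrist"); cv2.imwrite("pics/w7.png",d["frame"]);go([.5255,.0743,.081],68.4,s)
E
```

```text
clk 7.85 pos [0.5251 0.0742 0.0812] rot deg [-179.936     0.0695   68.3169] F [ 0.718   0.7401 -0.0069] M [ 0.0041  0.0031 -0.0258] w 0.04485294645436015
travel [0.0003 0.0004 0.0002] twist [-0.064   0.0694 -0.0832]
```

View pics/w7.png

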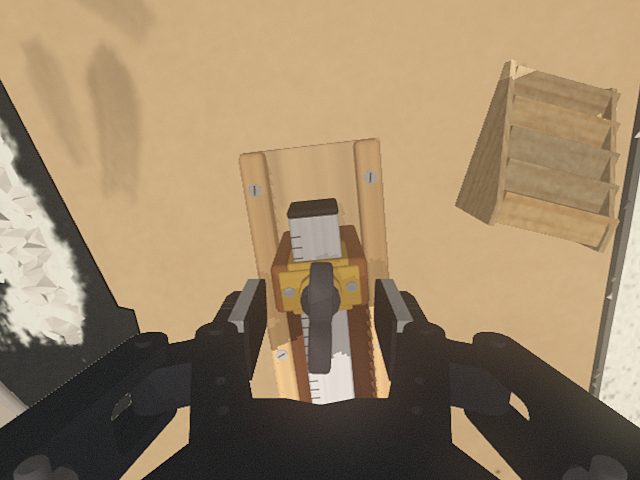

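Wing is centred between the fingers (u≈320) and parallel to them. Close and test.

Request:
apply_moves(commands=[{"travel":[0,0,0],"twist":[0,0,0],"claw":0.004},{"travel":[0,0,0],"twist":[0,0,0],"claw":0.004},{"travel":[0,0,0],"twist":[0,0,0],"claw":0.004},{"travel":[0,0,0],"twist":[0,0,0],"claw":0.004},{"travel":[0,0,0],"twist":[0,0,0],"claw":0.004}], force=30)

```text
clock: 8.4
position: [0.5256, 0.0748, 0.0825]
tool_rot: [3.141, -0.001, 1.193]
force: [-2.7, 0.6, 7.9]
grip_width: 0.0087
```

```bash
python3 - <<'E'
from h import *
go([.5255,.0743,.081],68.4)
E
```

```text
clk 8.4 pos [0.5256 0.0748 0.0825] rot deg [179.9822  -0.0439  68.3501] F [-2.7229  0.6261  7.9393] M [0.0726 0.5784 0.0008] w 0.008677517009798751
travel [-0.0005  0.0001  0.0015] twist [ 0.0178 -0.0439 -0.0499]
```

Request:
apply_moves(commands=[{"travel":[0,0,0],"twist":[0,0,-1],"claw":0.004},{"travel":[0,0,0],"twist":[0,0,-2],"claw":0.004},{"travel":[0,0,0],"twist":[0,0,-3],"claw":0.004},{"travel":[0,0,0],"twist":[0,0,-3],"claw":0.004}])

```text
clock: 8.8
position: [0.5255, 0.0749, 0.0825]
tool_rot: [3.141, -0.001, 1.246]
force: [-3.7, 0.9, 7.9]
grip_width: 0.0086
```

```bash
python3 - <<'E'
from h import *
go([.5255,.0743,.081],68.4);bot.grab_frame("wrist");go([.5255,.0743,.081],68.4)
E
```

```text
clk 8.8 pos [0.5255 0.0749 0.0825] rot deg [179.9853  -0.0432  71.3881] F [-3.6675  0.8644  7.9022] M [0.1221 0.6397 0.0647] w 0.008628820029872789
travel [-0.0005  0.0001  0.0015] twist [ 0.0136 -0.0436  2.9881]
clk 8.85 pos [0.5255 0.0748 0.0825] rot deg [179.9857  -0.0409  71.3642] F [-3.2893  1.1925  8.7295] M [ 0.104   0.6811 -0.0078] w 0.008415927553965946
travel [-0.0005  0.0001  0.0015] twist [ 0.0133 -0.0413  2.9642]
```

Request:
apply_moves(commands=[{"travel":[0,0,-0.001],"twist":[0,0,-1],"claw":0.004},{"travel":[0,0,-0.001],"twist":[0,0,-2],"claw":0.004},{"travel":[0,0,-0.001],"twist":[0,0,-3],"claw":0.004},{"travel":[0,0,-0.001],"twist":[0,0,-3],"claw":0.004}])

```text
clock: 9.25
position: [0.5255, 0.0748, 0.0828]
tool_rot: [-3.142, -0.0, 1.299]
force: [-0.1, 1.4, -2.9]
grip_width: 0.0085
```

```bash
python3 - <<'E'
from h import *
go([.5255,.0743,.081],68.4);d=bot.grab_frame("wrist");go([.5255,.0743,.081],68.4)
cv2.imwrite("pics/w8.png",d["frame"])
E
```

```text
clk 9.25 pos [0.5255 0.0748 0.0828] rot deg [-179.9991   -0.0099   74.4085] F [-0.1323  1.4477 -2.9148] M [ 0.2506 -0.054   0.0307] w 0.008468861536480729
travel [-0.0004  0.0002  0.0018] twist [-0.0014 -0.0099  6.0085]
clk 9.3 pos [0.5255 0.0747 0.0828] rot deg [179.9977  -0.0072  74.3631] F [-0.397   1.0299 -3.6214] M [ 0.2735 -0.0367 -0.0477] w 0.008323353318737767
travel [-0.0004  0.0001  0.0018] twist [ 0.0019 -0.0073  5.9631]
```

View pics/w8.png

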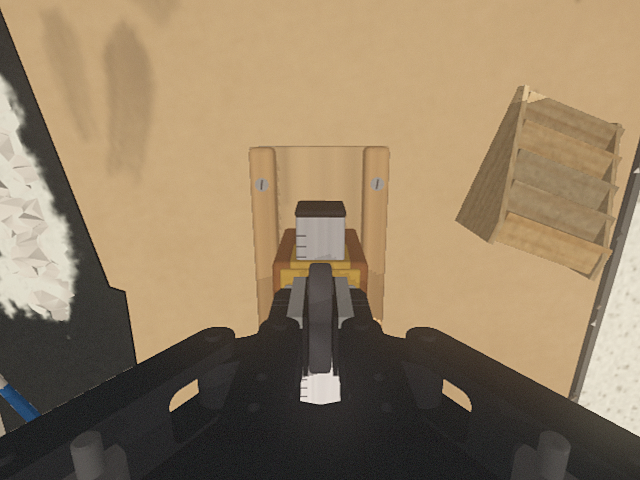

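Request:
apply_moves(commands=[{"travel":[0,0,0.0004],"twist":[0,0,-5],"claw":0.004},{"travel":[0,0,0.0004],"twist":[0,0,-10],"claw":0.004},{"travel":[0,0,0.0004],"twist":[0,0,-15],"claw":0.004},{"travel":[0,0,0.0004],"twist":[0,0,-20],"claw":0.004},{"travel":[0,0,0.0004],"twist":[0,0,-25],"claw":0.004},{"travel":[0,0,0.0004],"twist":[0,0,-30],"claw":0.004},{"travel":[0,0,0.0004],"twist":[0,0,-34],"claw":0.004},{"travel":[0,0,0.0004],"twist":[0,0,-37],"claw":0.004},{"travel":[0,0,0.0004],"twist":[0,0,-37],"claw":0.004}])

```text
clock: 10.2
position: [0.5252, 0.0747, 0.0826]
tool_rot: [-3.141, -0.0, 1.944]
force: [-4.8, 1.6, 6.0]
grip_width: 0.0083
```

```bash
python3 - <<'E'
from h import *
go([.5255,.0743,.081],74.4);d=bot.grab_frame("wrist");go([.5255,.0743,.081],74.4)
cv2.imwrite("pics/w9.png",d["frame"])
print(bot.observe()["qpos"])
E
```

```text
clk 10.2 pos [0.5252 0.0747 0.0826] rot deg [-179.9823   -0.0276  111.3901] F [-4.7741  1.65    6.0456] M [0.4037 1.0301 0.1337] w 0.008292027855490285
travel [-0.0005  0.0001  0.0016] twist [-0.026  -0.0209 36.9901]
clk 10.25 pos [0.5253 0.0747 0.0826] rot deg [-179.9849   -0.0236  111.2742] F [-4.0526  2.2875  6.9926] M [0.3878 1.1113 0.0243] w 0.008360663663732332
travel [-0.0004  0.0001  0.0016] twist [-0.0222 -0.018  36.8743]
[-0.3835  0.5998  0.1788  1.9724 -0.1835  0.5849  0.2895]
```

View pics/w9.png

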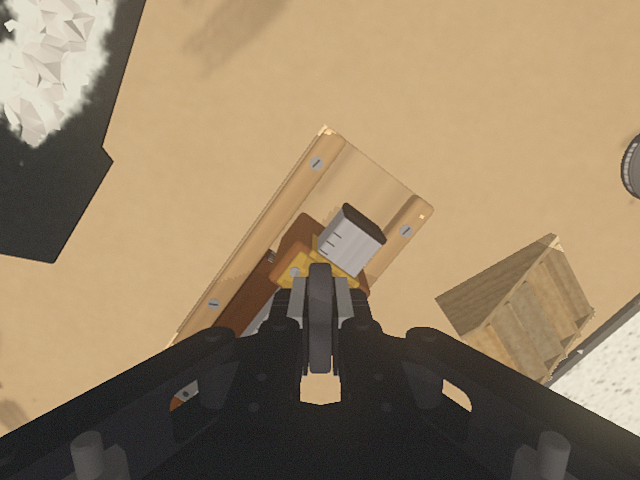

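Request:
apply_moves(commands=[{"travel":[-0.002,-0.0015,-0.0006],"twist":[0,0,0],"claw":0.004},{"travel":[-0.004,-0.003,-0.0006],"twist":[0,0,0],"claw":0.004},{"travel":[-0.0048,-0.0036,-0.0006],"twist":[0,0,0],"claw":0.004},{"travel":[-0.0056,-0.0042,-0.0006],"twist":[0,0,0],"claw":0.004},{"travel":[-0.0056,-0.0042,-0.0006],"twist":[0,0,0],"claw":0.004}])

```text
clock: 10.75
position: [0.5235, 0.0676, 0.0829]
tool_rot: [-3.141, 0.0, 1.943]
force: [-1.6, -0.7, -4.9]
grip_width: 0.0082
```

```bash
python3 - <<'E'
from h import *
go([.5255,.0743,.081],111.4);d=bot.grab_frame("wrist");go([.5255,.0743,.081],111.4)
cv2.imwrite("pics/w10.png",d["frame"])
E
```

```text
clk 10.75 pos [0.5235 0.0676 0.0829] rot deg [-179.9837    0.0084  111.3219] F [-1.5577 -0.7426 -4.8775] M [ 0.0215  0.1356 -0.1164] w 0.008207298511560126
travel [0.0055 0.0043 0.0019] twist [-0.0163  0.0084 -0.0781]
clk 10.8 pos [0.5235 0.0677 0.0829] rot deg [-179.9802    0.0083  111.3239] F [-0.8824 -0.361  -5.1224] M [-0.0617  0.1894 -0.0566] w 0.008533651020880287
travel [0.0055 0.0043 0.0019] twist [-0.0198  0.0083 -0.0761]
```

View pics/w10.png

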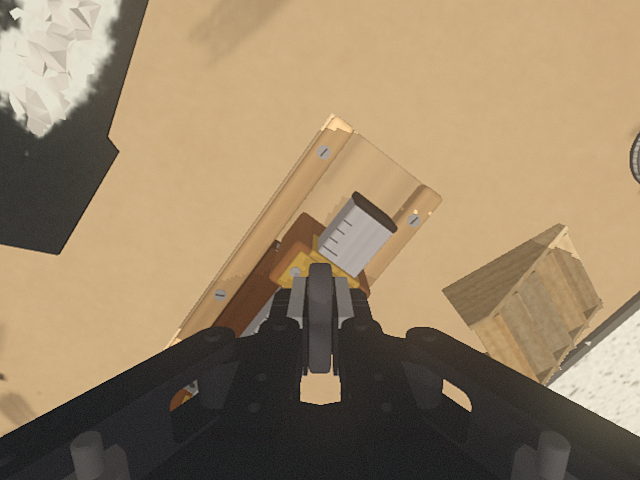

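Request:
apply_moves(commands=[{"travel":[-0.0008,-0.0006,0.0003],"twist":[0,0,0],"claw":0.004},{"travel":[-0.0016,-0.0012,0.0003],"twist":[0,0,0],"claw":0.004},{"travel":[-0.0024,-0.0018,0.0003],"twist":[0,0,0],"claw":0.004},{"travel":[-0.0024,-0.0018,0.0003],"twist":[0,0,0],"claw":0.004}])

```text
clock: 11.2
position: [0.5235, 0.0669, 0.083]
tool_rot: [3.139, -0.001, 1.945]
force: [2.4, 11.8, -4.3]
grip_width: 0.0084
```

```bash
python3 - <<'E'
from h import *
go([.5255,.0743,.081],111.4)
E
```

```text
clk 11.2 pos [0.5235 0.0669 0.083 ] rot deg [179.8717  -0.0802 111.4338] F [ 2.4016 11.831  -4.2981] M [ 2.6861 -0.3186 -0.1419] w 0.008363851480483398
travel [0.0061 0.0046 0.002 ] twist [ 0.1282 -0.0802  0.0337]
```

Request:
apply_moves(commands=[{"travel":[0.0016,0.0012,0.0008],"twist":[0,0,0],"claw":0.004},{"travel":[0.0016,0.0012,0.0008],"twist":[0,0,0],"claw":0.045},{"travel":[0.0016,0.0012,0.0008],"twist":[0,0,0],"claw":0.045},{"travel":[0.0016,0.0012,0.0008],"twist":[0,0,0],"claw":0.06},{"travel":[0.0016,0.0012,-0.03],"twist":[0,0,0],"claw":0.06},{"travel":[0.0016,0.0012,-0.07],"twist":[0,0,0],"claw":0.06},{"travel":[0,0,-0.11],"twist":[0,0,5],"claw":0.06},{"travel":[0,0,-0.12],"twist":[0,0,10],"claw":0.06}])

```text
clock: 12.0
position: [0.5242, 0.0647, 0.2066]
tool_rot: [3.136, -0.001, 1.765]
force: [0.6, -0.3, -0.4]
grip_width: 0.0599
```

```bash
python3 - <<'E'
from h import *
go([.509,.013,.205],74.4)
E
```

```text
clk 12.0 pos [0.5242 0.0647 0.2066] rot deg [179.7057  -0.0304 101.1043] F [ 0.6426 -0.2598 -0.351 ] M [ 0.01   -0.0117  0.0084] w 0.05993618916443721
travel [-0.0478 -0.0249  0.0014] twist [ 0.2818 -0.0985 26.7042]
```

Request:
apply_moves(commands=[{"travel":[-0.01,-0.005,0],"twist":[0,0,6],"claw":0.06},{"travel":[-0.024,-0.012,0],"twist":[0,0,13],"claw":0.06},{"travel":[-0.038,-0.02,0],"twist":[0,0,20],"claw":0.06},{"travel":[-0.048,-0.025,0.001],"twist":[0,0,26.7],"claw":0.06},{"travel":[-0.048,-0.025,0.001],"twist":[0.3,0,26.7],"claw":0.06},{"travel":[-0.048,-0.025,0.001],"twist":[0.3,0,26.7],"claw":0.06}])

```text
clock: 12.6
position: [0.508, 0.0135, 0.2018]
tool_rot: [-3.136, 0.001, 1.307]
force: [-0.2, 0.2, -0.3]
grip_width: 0.0602
```

```bash
python3 - <<'E'
from h import *
s=bot.observe();d=bot.grab_frame("wrist"); go([.5127,.0274,.046],74.4,s);go([.5127,.0274,.046],74.4)
cv2.imwrite("pics/w11.png",cv2.resize(d["frame"][60:350,230:410],None,fx=2,fy=2,interpolation=cv2.INTER_CUBIC))
E
```

```text
clk 12.6 pos [0.508  0.0135 0.2018] rot deg [-179.7073    0.0641   74.8583] F [-0.1646  0.191  -0.3464] M [ 0.0314 -0.0092 -0.0273] w 0.06024120167419044
travel [0.0149 0.0017 0.1557] twist [-0.2924  0.0653  0.4581]
clk 12.65 pos [0.508  0.0137 0.2017] rot deg [-179.7094    0.0592   74.8774] F [ 0.7077  0.0275 -0.0029] M [-0.0122 -0.0254  0.012 ] w 0.05980124983962601
travel [0.0146 0.0018 0.1557] twist [-0.2904  0.0604  0.4773]
```

View pics/w11.png

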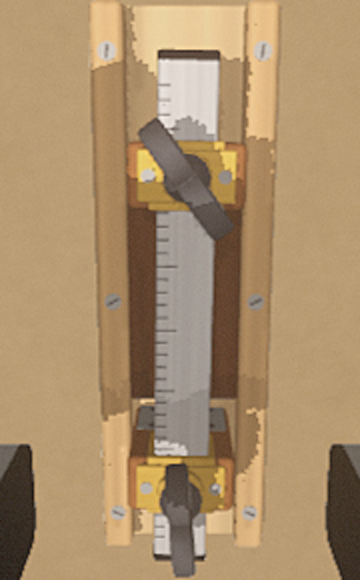

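```bash
python3 - <<'E'
from h import *
s=bot.observe();d=bot.grab_frame("wrist")
f=lambda x,y:(230+(x+.5)/2-.5,60+(y+.5)/2-.5)
P={}
for n,p,z in [("A",(160,56),.068),("A",(219,56),.068),("B",(155,450),.068),("B",(209,450),.068),("end2",(153,556),.068),("njaw",(131,458),.07),("njaw",(233,458),.07),("njawout",(150,510),.07),("fj",(131,206),.07),("fj",(243,208),.07),("blk",(128,398),.026),("blk",(238,398),.026)]:
    print(n,*wtl(s,d,f(*p),z))
E
```

```text
A [ 0.0974 -0.007   0.1336] [0.5259 0.1096 0.068 ]
A [0.0974 0.0137 0.1335] [0.5459 0.1042 0.068 ]
B [-0.0523 -0.0101  0.1338] [ 0.4839 -0.0341  0.068 ]
B [-0.0522  0.0118  0.1337] [ 0.5051 -0.0398  0.068 ]
end2 [-0.101  -0.0114  0.1339] [ 0.47   -0.0808  0.068 ]
njaw [-0.0549 -0.0198  0.1319] [ 0.4739 -0.0341  0.07  ]
njaw [-0.0548  0.0215  0.1317] [ 0.5137 -0.0448  0.07  ]
njawout [-0.0782 -0.0123  0.1318] [ 0.475  -0.0586  0.07  ]
fj [ 0.0457 -0.018   0.1317] [0.5018 0.0625 0.07  ]
fj [0.045  0.0232 0.1315] [0.5414 0.0511 0.07  ]
blk [-0.045  -0.0238  0.1759] [ 0.4723 -0.0235  0.026 ]
blk [-0.0449  0.0266  0.1756] [ 0.521  -0.0366  0.026 ]
```

Request:
apply_moves(commands=[{"travel":[0.007,0.001,0.03],"twist":[-0.2,0,0.7],"claw":0.06},{"travel":[0.015,0.0015,0.07],"twist":[-0.3,0,0.7],"claw":0.06},{"travel":[0.015,0.0015,0.11],"twist":[-0.3,0,0.7],"claw":0.06},{"travel":[0.015,0.0015,0.14],"twist":[-0.3,0,0.7],"claw":0.06},{"travel":[0.015,0.0015,0.155],"twist":[-0.3,0,0.7],"claw":0.06},{"travel":[0.015,0.0015,0.155],"twist":[-0.3,0,0.7],"claw":0.06},{"travel":[0.015,0.0015,0.155],"twist":[-0.3,0,0.7],"claw":0.06}])

```text
clock: 13.4
position: [0.5126, 0.0274, 0.047]
tool_rot: [3.141, 0.001, 1.292]
force: [-0.3, -0.9, 0.3]
grip_width: 0.0605
```

Request:
apply_moves(commands=[{"travel":[0,0,0],"twist":[0,0,0],"claw":0.015},{"travel":[0,0,0],"twist":[0,0,0],"claw":0.015},{"travel":[0,0,0],"twist":[0,0,0],"claw":0.015},{"travel":[0,0,0],"twist":[0,0,0],"claw":0.015},{"travel":[0,0,0],"twist":[0,0,0],"claw":0.015}], force=60)

```text
clock: 13.9
position: [0.5127, 0.0274, 0.0477]
tool_rot: [3.141, 0.0, 1.291]
force: [-3.1, 0.3, 13.6]
grip_width: 0.0208
```

```bash
python3 - <<'E'
from h import *
s=bot.observe();d=bot.grab_frame("wrist"); go([.5127,.0274,.046],74.4,s);go([.5127,.0274,.046],74.4)
cv2.imwrite("pics/w12.png",d["frame"])
E
```

```text
clk 13.9 pos [0.5127 0.0274 0.0477] rot deg [179.9416   0.0185  73.9591] F [-3.1495  0.347  13.5558] M [ 0.2001  0.7235 -0.0408] w 0.020848680346720074
travel [0.     0.     0.0017] twist [ 0.0583  0.0187 -0.4409]
clk 13.95 pos [0.5126 0.0274 0.0476] rot deg [179.9434   0.0185  73.9586] F [-3.2369  0.2321 14.2449] M [ 0.1478  0.7193 -0.0475] w 0.020466584390033224
travel [0.     0.0001 0.0016] twist [ 0.0565  0.0187 -0.4414]
```

View pics/w12.png

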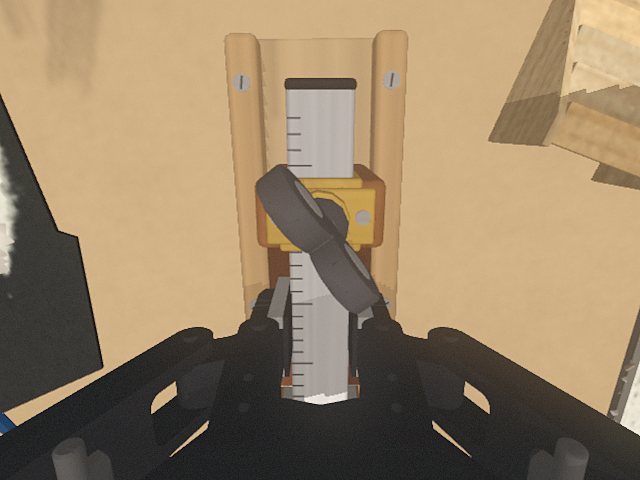

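Request:
apply_moves(commands=[{"travel":[0,0,0],"twist":[0,0,0],"claw":0.05},{"travel":[0,0,-0.002],"twist":[0,0,0],"claw":0.05},{"travel":[0,0,-0.002],"twist":[0,0,0],"claw":0.05},{"travel":[-0.01,0,-0.002],"twist":[0,0,0],"claw":0.05},{"travel":[-0.02,0,-0.001],"twist":[0,0,0],"claw":0.05},{"travel":[-0.02,0,0],"twist":[0,0,0],"claw":0.05}])

```text
clock: 14.55
position: [0.5062, 0.0058, 0.0467]
tool_rot: [3.142, 0.002, 1.288]
force: [-0.2, -0.1, -0.1]
grip_width: 0.0501
```

Request:
apply_moves(commands=[{"travel":[0,0,0],"twist":[0,0,0],"claw":0.015},{"travel":[0,0,0],"twist":[0,0,0],"claw":0.015},{"travel":[0,0,0],"twist":[0,0,0],"claw":0.015},{"travel":[0,0,0.001],"twist":[0,0,0],"claw":0.015},{"travel":[0,0,0.002],"twist":[0,0,0],"claw":0.015}], force=60)

```text
clock: 15.05
position: [0.5071, 0.0079, 0.0465]
tool_rot: [3.141, 0.0, 1.29]
force: [-18.7, -0.2, 78.3]
grip_width: 0.0209
```

```bash
python3 - <<'E'
from h import *
s=bot.observe();d=bot.grab_frame("wrist"); go([.5127,.0274,.046],74.4,s);go([.5127,.0274,.046],74.4)
cv2.imwrite("pics/w13.png",d["frame"])
E
```

```text
clk 15.05 pos [0.5071 0.0079 0.0465] rot deg [179.9543   0.0043  73.9298] F [-18.7423  -0.1691  78.2956] M [-0.0682  4.2743 -0.0149] w 0.020942995580014282
travel [ 0.0202 -0.      0.0005] twist [ 0.0456  0.0044 -0.4702]
clk 15.1 pos [0.5071 0.008  0.0466] rot deg [179.9563  -0.0029  73.9275] F [-14.0542  -1.1829  55.1383] M [-0.091   3.2004 -0.0698] w 0.020491235019696644
travel [0.0202 0.     0.0006] twist [ 0.0437 -0.0027 -0.4725]
```

View pics/w13.png

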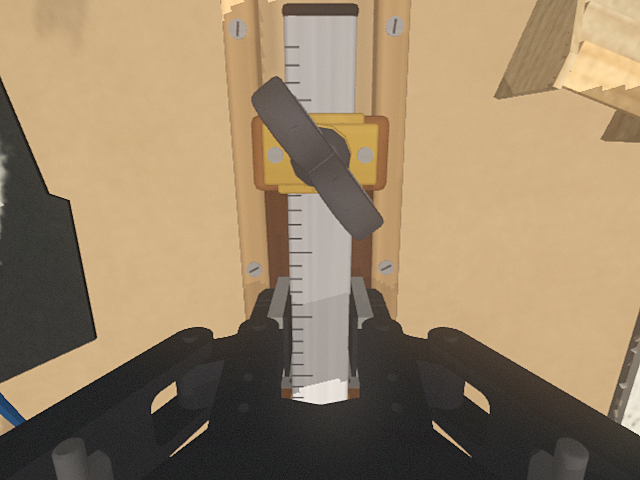

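Request:
apply_moves(commands=[{"travel":[0,0,-0.001],"twist":[0,0,0],"claw":0.015},{"travel":[0,0,-0.001],"twist":[0,0,0],"claw":0.015}])

```text
clock: 15.3
position: [0.507, 0.008, 0.0467]
tool_rot: [3.141, 0.001, 1.291]
force: [-7.8, -1.4, 30.2]
grip_width: 0.0207
```

Request:
apply_moves(commands=[{"travel":[0.0015,0,0],"twist":[0,0,0],"claw":0.015},{"travel":[0.003,0,0],"twist":[0,0,0],"claw":0.015},{"travel":[0.0045,0,0],"twist":[0,0,0],"claw":0.015},{"travel":[0.006,0,0],"twist":[0,0,0],"claw":0.015},{"travel":[0.006,0,0],"twist":[0,0,0],"claw":0.015}])

```text
clock: 15.8
position: [0.5085, 0.013, 0.0467]
tool_rot: [3.141, 0.001, 1.29]
force: [-7.3, -5.7, 31.0]
grip_width: 0.0211
```

```bash
python3 - <<'E'
from h import *
s=bot.observe();d=bot.grab_frame("wrist"); go([.507,.008,.046],74.4,s);go([.507,.008,.046],74.4)
cv2.imwrite("pics/w14.png",d["frame"])
E
```

```text
clk 15.8 pos [0.5085 0.013  0.0467] rot deg [179.9569   0.0814  73.9189] F [-7.2757 -5.7498 30.9947] M [-1.2339  1.8163  0.0688] w 0.02114590684111706
travel [-0.0053 -0.0001  0.0007] twist [ 0.0428  0.0816 -0.481 ]
clk 15.85 pos [0.5085 0.013  0.0467] rot deg [179.9566   0.0792  73.919 ] F [-7.0575 -5.7893 31.0116] M [-1.1559  1.8048  0.0782] w 0.021042258380901856
travel [-0.0053 -0.0001  0.0007] twist [ 0.043   0.0794 -0.481 ]
```

View pics/w14.png

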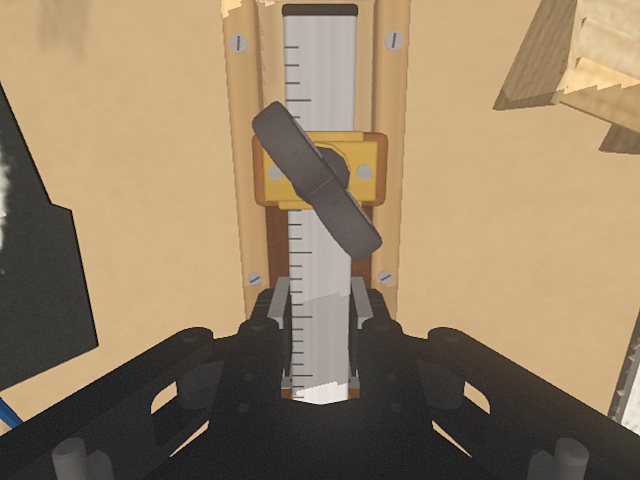

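Request:
apply_moves(commands=[{"travel":[0.0012,0,0],"twist":[0,0,0],"claw":0.015},{"travel":[0.0024,0,0],"twist":[0,0,0],"claw":0.015},{"travel":[0.0036,0,0],"twist":[0,0,0],"claw":0.015},{"travel":[0.0036,0,0],"twist":[0,0,0],"claw":0.015}])

```text
clock: 16.25
position: [0.5095, 0.0164, 0.0467]
tool_rot: [3.141, 0.001, 1.29]
force: [-8.7, -5.5, 31.5]
grip_width: 0.0206
```

```bash
python3 - <<'E'
from h import *
s=bot.observe();d=bot.grab_frame("wrist"); go([.507,.008,.046],74.4,s)
E
```

```text
clk 16.25 pos [0.5095 0.0164 0.0467] rot deg [179.9565   0.0825  73.9149] F [-8.7029 -5.4717 31.4702] M [-1.216   1.8103  0.06  ] w 0.020608468043435524
travel [-0.0088 -0.0001  0.0007] twist [ 0.0431  0.0827 -0.485 ]
```

Request:
apply_moves(commands=[{"travel":[0.0008,0,0],"twist":[0,0,0],"claw":0.015},{"travel":[0.0016,0,0],"twist":[0,0,0],"claw":0.015},{"travel":[0.0016,0,0],"twist":[0,0,0],"claw":0.015}])

```text
clock: 16.6
position: [0.5096, 0.0168, 0.0467]
tool_rot: [3.141, 0.003, 1.289]
force: [-10.3, -13.9, 32.7]
grip_width: 0.0209
```

```bash
python3 - <<'E'
from h import *
s=bot.observe();d=bot.grab_frame("wrist"); go([.507,.008,.046],74.4,s)
cv2.imwrite("pics/w15.png",d["frame"])
f=bot.grab_frame("scene")["frame"];cv2.imwrite("pics/s15.png",cv2.resize(f[200:310,270:370],None,fx=5,fy=5,interpolation=cv2.INTER_CUBIC))
E
```

```text
clk 16.6 pos [0.5096 0.0168 0.0467] rot deg [179.9633   0.1537  73.8631] F [-10.2898 -13.9389  32.7496] M [-2.7458  2.1934  0.1664] w 0.020921791211553343
travel [-0.0092 -0.0001  0.0007] twist [ 0.036   0.1539 -0.5368]
```

View pics/s15.png

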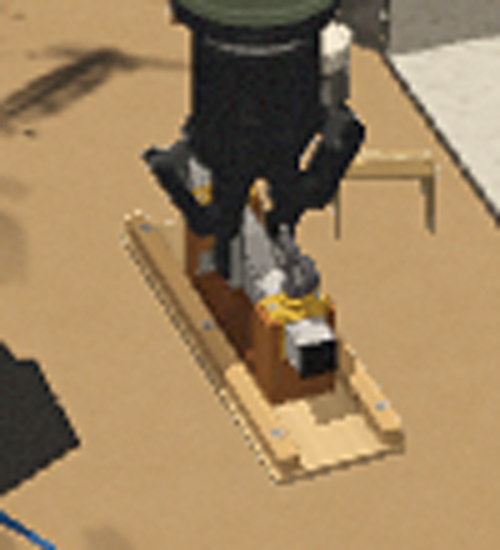

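View pics/w15.png

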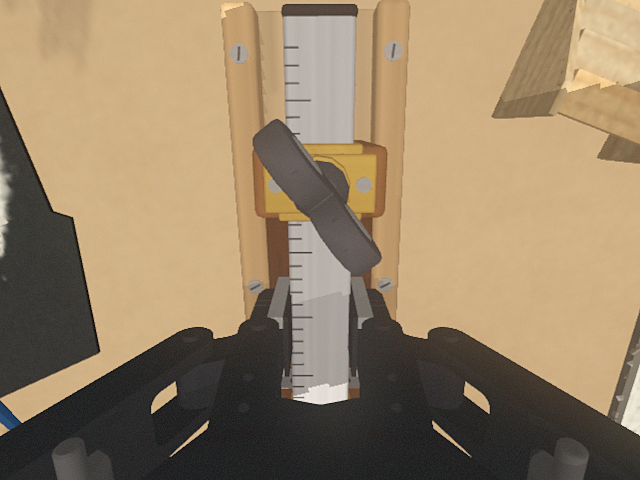

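Request:
apply_moves(commands=[{"travel":[-0.001,0,0],"twist":[0,0,0],"claw":0.015},{"travel":[-0.001,0,-0.0008],"twist":[0,0,0],"claw":0.015},{"travel":[-0.001,0,-0.0008],"twist":[0,0,0],"claw":0.06},{"travel":[-0.001,0,-0.0008],"twist":[0,0,0],"claw":0.06},{"travel":[-0.001,0,-0.003],"twist":[0,0,0],"claw":0.06},{"travel":[-0.001,0,-0.03],"twist":[0,0,0],"claw":0.06},{"travel":[-0.001,0,-0.07],"twist":[0,0,0],"claw":0.06},{"travel":[-0.001,0,-0.11],"twist":[0,0,0],"claw":0.06},{"travel":[-0.001,0,-0.15],"twist":[0,0,0],"claw":0.06},{"travel":[-0.001,0,-0.158],"twist":[0,0,0],"claw":0.06}])

```text
clock: 17.7
position: [0.5112, 0.0181, 0.2076]
tool_rot: [3.137, -0.001, 1.291]
force: [-0.4, -0.0, -0.6]
grip_width: 0.06
```

```bash
python3 - <<'E'
from h import *
bot.grab_frame("top");s=bot.observe();d=bot.grab_frame("wrist"); go([.5127,.0274,.046],74.4,s)
cv2.imwrite("pics/w16.png",cv2.resize(d["frame"][60:350,230:410],None,fx=2,fy=2,interpolation=cv2.INTER_CUBIC))
E
```

```text
clk 17.75 pos [0.5109 0.0183 0.2068] rot deg [179.7662  -0.0751  73.9639] F [1.0958 1.044  1.6289] M [ 0.0175 -0.0176 -0.0272] w 0.06005901251276578
travel [ 0.0091 -0.0014  0.1608] twist [ 0.2341 -0.0742 -0.4363]
```

View pics/w16.png

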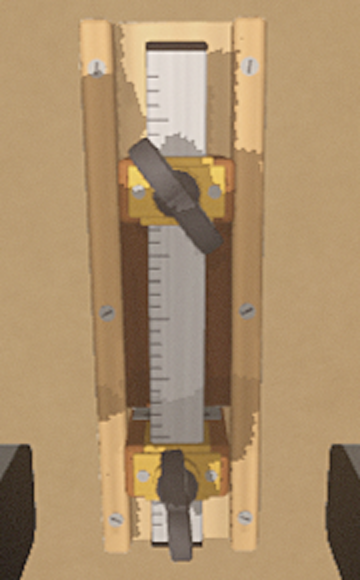

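```bash
python3 - <<'E'
from h import *
s=bot.observe();d=bot.grab_frame("wrist")
cv2.imwrite("pics/w17.png",np.hstack([cv2.resize(d["frame"][y:y+60,280:360],None,fx=5,fy=8,interpolation=cv2.INTER_CUBIC) for y in (130,245)]))
f=lambda x,y:(230+(x+.5)/2-.5,60+(y+.5)/2-.5)
for n,p,z in [("fj in",(120,222),.07),("fj in",(234,222),.07),("nj in",(127,446),.07),("nj out",(127,497),.07),("b1",(147,48),.068),("b1",(207,48),.068),("b2",(150,544),.068),("b2",(203,544),.068),("blk",(124,407),.026),("fw",(139,143),.108),("fw",(213,247),.108),
 ("nw",(173,452),.1085),("nw",(180,560),.1085),("scr",(107,313),.022),("scr",(247,311),.022)]:
    print(n,*wtl(s,d,f(*p),z))
E
```

```text
fj in [ 0.0395 -0.0224  0.1348] [0.4999 0.0625 0.07  ]
fj in [0.0395 0.0202 0.1349] [0.5408 0.0507 0.07  ]
nj in [-0.0509 -0.0215  0.1348] [ 0.4758 -0.0247  0.07  ]
nj out [-0.0738 -0.022   0.1348] [ 0.469  -0.0466  0.07  ]
b1 [ 0.1004 -0.0117  0.1369] [0.527 0.118 0.068]
b1 [0.1004 0.0095 0.1369] [0.5474 0.1122 0.068 ]
b2 [-0.097  -0.0127  0.1368] [ 0.4715 -0.0714  0.068 ]
b2 [-0.097   0.0099  0.1369] [ 0.4933 -0.0777  0.068 ]
blk [-0.0505 -0.026   0.1788] [ 0.4717 -0.0231  0.026 ]
fw [ 0.0682 -0.0129  0.0969] [0.5169 0.0874 0.108 ]
fw [0.0356 0.0107 0.0969] [0.5306 0.0495 0.108 ]
nw [-0.0365 -0.0024  0.0964] [ 0.4981 -0.0161  0.1085]
nw [-0.0794  0.0001  0.0964] [ 0.4886 -0.0581  0.1085]
scr [-0.0066 -0.0331  0.1828] [0.477 0.021 0.022]
scr [-0.0057  0.0304  0.1829] [0.5383 0.0044 0.022 ]
```

View pics/w17.png

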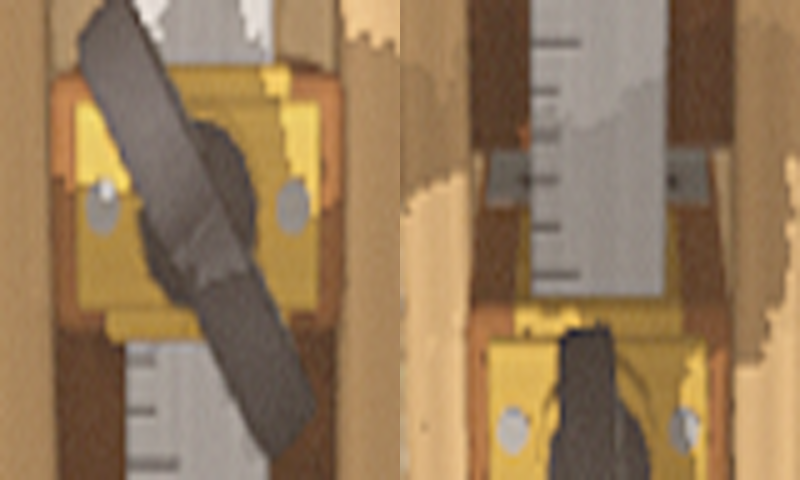

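Request:
apply_moves(commands=[{"travel":[0.015,0,0],"twist":[0,0,-8],"claw":0.06},{"travel":[0.035,-0.0005,0.01],"twist":[0.1,0,-16],"claw":0.05},{"travel":[0.0515,-0.001,0.02],"twist":[0.2,0,-24],"claw":0.045},{"travel":[0.0515,-0.001,0.035],"twist":[0.2,0,-32],"claw":0.045},{"travel":[0.0515,-0.001,0.06],"twist":[0.2,0,-36],"claw":0.045},{"travel":[0.0515,-0.001,0.09],"twist":[0.2,0,-36],"claw":0.045},{"travel":[0.0515,-0.001,0.115],"twist":[0.2,0,-36],"claw":0.045},{"travel":[0.0515,-0.001,0.124],"twist":[0.2,0,-36],"claw":0.045},{"travel":[0.0515,-0.001,0.124],"twist":[0.2,0,-36],"claw":0.045}])

```text
clock: 18.75
position: [0.5217, 0.0672, 0.0779]
tool_rot: [-3.134, -0.0, 1.919]
force: [-0.2, 0.2, -0.4]
grip_width: 0.0447
```

```bash
python3 - <<'E'
from h import *
s=bot.observe();d=bot.grab_frame("wrist"); go([.524,.068,.082],110,s)
cv2.imwrite("pics/w18.png",d["frame"])
E
```

```text
clk 18.75 pos [0.5217 0.0672 0.0779] rot deg [-179.575    -0.0193  109.9374] F [-0.1919  0.1773 -0.425 ] M [ 0.0022 -0.0097  0.0079] w 0.04474994724893353
travel [ 0.      0.0024 -0.0041] twist [-0.425  -0.0195 -0.0626]
```

View pics/w18.png

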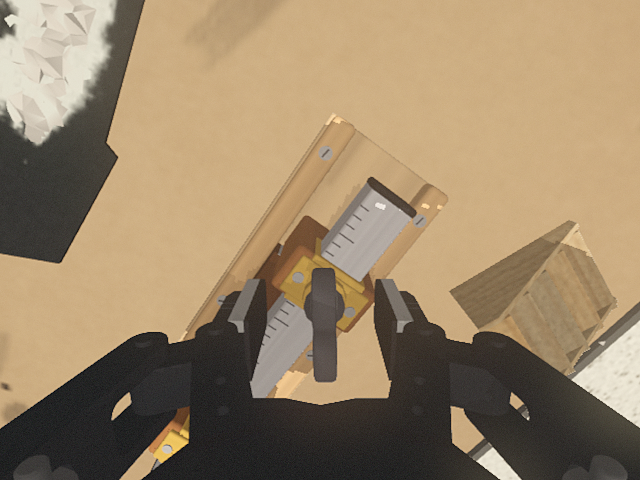

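Request:
apply_moves(commands=[{"travel":[0,0.0013,-0.004],"twist":[-0.4,0,0],"claw":0.045},{"travel":[0,0.0013,-0.004],"twist":[-0.4,0,0],"claw":0.004},{"travel":[0,0.0013,-0.004],"twist":[-0.4,0,0],"claw":0.004},{"travel":[0,0.0013,-0.004],"twist":[-0.4,0,0],"claw":0.004},{"travel":[0,0.0013,-0.004],"twist":[-0.4,0,0],"claw":0.004},{"travel":[0,0.0013,-0.004],"twist":[-0.4,0,0],"claw":0.004}], force=40)

```text
clock: 19.4
position: [0.5239, 0.068, 0.0842]
tool_rot: [3.139, -0.0, 1.919]
force: [-5.3, -0.1, 12.9]
grip_width: 0.0082
```

```bash
python3 - <<'E'
from h import *
s=bot.observe();go([.524,.068,.082],74,s)
E
```

```text
clk 19.4 pos [0.5239 0.068  0.0842] rot deg [179.8253  -0.0146 109.9525] F [-5.2739 -0.0552 12.8812] M [-0.1149  1.2187  0.0711] w 0.0081973572489777
travel [-0.0001  0.0001  0.0022] twist [ 0.1644 -0.0689 35.9525]
```

Request:
apply_moves(commands=[{"travel":[-0.001,-0.0007,-0.001],"twist":[0,0,0],"claw":0.004},{"travel":[-0.001,-0.0007,-0.001],"twist":[0,0,6],"claw":0.004},{"travel":[-0.001,-0.0007,-0.001],"twist":[0,0,12],"claw":0.004},{"travel":[-0.001,-0.0007,-0.001],"twist":[0,0,18],"claw":0.004},{"travel":[-0.001,-0.0007,-0.001],"twist":[0,0,24],"claw":0.004},{"travel":[-0.001,-0.0007,-0.001],"twist":[0,0,30],"claw":0.004},{"travel":[-0.001,-0.0007,-0.001],"twist":[0,0,36],"claw":0.004},{"travel":[-0.001,-0.0007,-0.001],"twist":[0,0,36],"claw":0.004}])

```text
clock: 20.2
position: [0.5243, 0.0676, 0.0848]
tool_rot: [3.138, -0.003, 1.289]
force: [3.6, 5.2, -1.4]
grip_width: 0.0081
```

```bash
python3 - <<'E'
from h import *
s=bot.observe();d=bot.grab_frame("wrist");go([.524,.068,.082],74,s)
cv2.imwrite("pics/w19.png",d["frame"])
E
```

```text
clk 20.2 pos [0.5243 0.0676 0.0848] rot deg [179.796   -0.1456  73.8668] F [ 3.5998  5.1836 -1.4081] M [ 1.0784 -0.598  -0.0737] w 0.008071015025400792
travel [ 0.0003 -0.0005  0.0028] twist [ 0.2042 -0.1453 -0.1335]
```

View pics/w19.png

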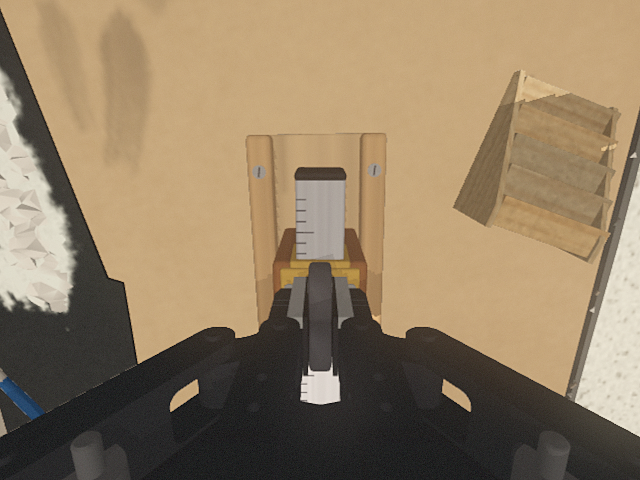

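Request:
apply_moves(commands=[{"travel":[0,0,0],"twist":[0,0,0],"claw":0.004},{"travel":[0,0,0],"twist":[0,0,4],"claw":0.004},{"travel":[0,0,0],"twist":[0,0,8],"claw":0.004},{"travel":[0,0,0],"twist":[0,0,12],"claw":0.004},{"travel":[0,0,0],"twist":[0,0,16],"claw":0.004},{"travel":[0,0,0],"twist":[0,0,20],"claw":0.004},{"travel":[0,0,0],"twist":[0,0,24],"claw":0.004},{"travel":[0,0,0],"twist":[0,0,24],"claw":0.004}], force=80)

```text
clock: 21.05
position: [0.5244, 0.0674, 0.0849]
tool_rot: [3.139, -0.004, 0.873]
force: [1.4, 4.8, 0.6]
grip_width: 0.0075
```

```bash
python3 - <<'E'
from h import *
s=bot.observe();d=bot.grab_frame("wrist");go([.524,.068,.082],74,s)
cv2.imwrite("pics/w20.png",d["frame"])
E
```

```text
clk 21.05 pos [0.5244 0.0674 0.0849] rot deg [179.8698  -0.2193  49.9912] F [1.3651 4.789  0.6381] M [ 0.8856 -0.4946 -0.0077] w 0.0074897748224361715
travel [ 0.0002 -0.0007  0.0029] twist [  0.1742  -0.1888 -24.009 ]
```

View pics/w20.png

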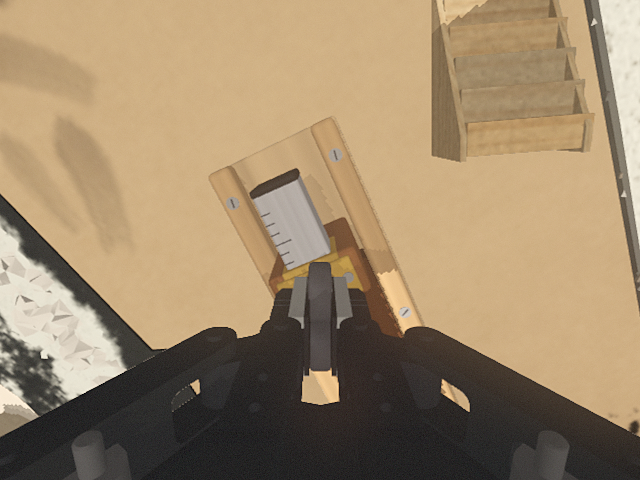

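Request:
apply_moves(commands=[{"travel":[0,0,0],"twist":[0,0,3],"claw":0.004},{"travel":[0,0,0],"twist":[0,0,6],"claw":0.004},{"travel":[0,0,0],"twist":[0,0,6],"claw":0.004}])

```text
clock: 21.4
position: [0.5243, 0.0673, 0.0848]
tool_rot: [3.14, -0.004, 0.769]
force: [2.6, 3.8, 1.2]
grip_width: 0.0073
```

```bash
python3 - <<'E'
from h import *
s=bot.observe();d=bot.grab_frame("wrist");go([.524,.068,.082],74,s);go([.524,.068,.082],74)
E
```

```text
clk 21.4 pos [0.5243 0.0673 0.0848] rot deg [179.9072  -0.221   44.0369] F [2.5582 3.7808 1.2267] M [ 0.9097 -0.4764 -0.0524] w 0.007272423541239718
travel [ 0.0002 -0.0007  0.0028] twist [  0.1484  -0.1917 -29.9632]
clk 21.45 pos [0.5242 0.0674 0.0848] rot deg [179.9185  -0.2136  44.1251] F [1.8522 4.8717 0.4269] M [ 0.8801 -0.4741 -0.0406] w 0.00719407349606165
travel [ 0.0003 -0.0006  0.0028] twist [  0.1353  -0.1875 -29.8751]
```

Request:
apply_moves(commands=[{"travel":[0,0,0],"twist":[0,0,2],"claw":0.004},{"travel":[0,0,0],"twist":[0,0,4],"claw":0.004},{"travel":[0,0,0],"twist":[0,0,4],"claw":0.004}])

```text
clock: 21.75
position: [0.5242, 0.0673, 0.0848]
tool_rot: [3.14, -0.004, 0.7]
force: [3.0, 4.0, -0.4]
grip_width: 0.0072
```

```bash
python3 - <<'E'
from h import *
s=bot.observe();d=bot.grab_frame("wrist");go([.524,.068,.082],74,s);go([.524,.068,.082],74)
print(s["joint_efforts"])
cv2.imwrite("pics/w21.png",d["frame"])
E
```

```text
clk 21.75 pos [0.5242 0.0673 0.0848] rot deg [179.9303  -0.2244  40.0866] F [ 3.0366  4.0268 -0.4321] M [ 0.8998 -0.5018 -0.0131] w 0.007178812259745089
travel [ 0.0002 -0.0007  0.0028] twist [  0.1341  -0.1972 -33.9135]
clk 21.8 pos [0.5242 0.0673 0.0848] rot deg [179.9315  -0.2181  40.1378] F [ 1.4072  3.8101 -0.0909] M [ 0.8893 -0.416  -0.0044] w 0.007581570193636903
travel [ 0.0003 -0.0007  0.0028] twist [  0.1309  -0.1915 -33.8622]
[  2.0451 -80.628   17.2991 -19.4049   0.6884   0.4318  -0.7234]
```

View pics/w21.png

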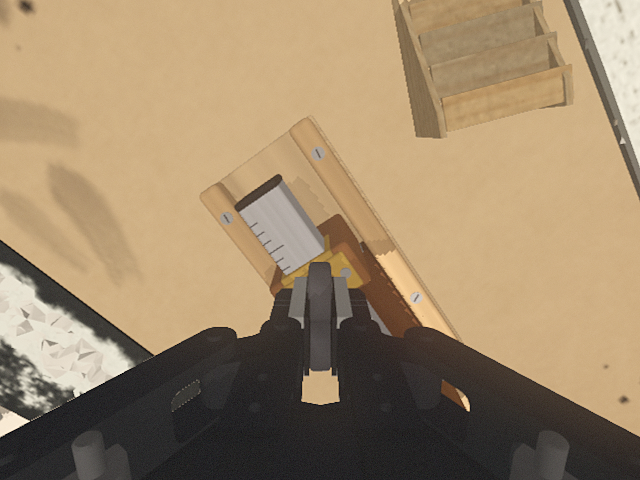

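Request:
apply_moves(commands=[{"travel":[0,0,0],"twist":[0,0,0],"claw":0.045},{"travel":[0,0,0],"twist":[0,0,0],"claw":0.045},{"travel":[0,0,0],"twist":[0,0,0],"claw":0.05},{"travel":[0,0,-0.02],"twist":[0,0,0],"claw":0.05},{"travel":[0,0,-0.06],"twist":[0,0,0],"claw":0.05},{"travel":[0,0,-0.1],"twist":[0,0,-6],"claw":0.06},{"travel":[0,0,-0.12],"twist":[0,0,-14],"claw":0.06},{"travel":[0,0,-0.12],"twist":[0,0,-22],"claw":0.06},{"travel":[0,0,-0.12],"twist":[0,0,-30],"claw":0.06},{"travel":[0,0,-0.12],"twist":[0,0,-34],"claw":0.06}])

```text
clock: 22.8
position: [0.5234, 0.0665, 0.2049]
tool_rot: [3.139, -0.002, 1.297]
force: [-0.4, 0.2, -0.9]
grip_width: 0.0601
```

```bash
python3 - <<'E'
from h import *
go([.511,.018,.205],74.4)
E
```

```text
clk 22.8 pos [0.5234 0.0665 0.2049] rot deg [179.8373  -0.1171  74.2974] F [-0.4151  0.1924 -0.8954] M [-0.0029  0.0102 -0.01  ] w 0.060107509956352
travel [-0.05    0.0012 -0.0002] twist [ 0.1628 -0.117  -0.1028]
```

Request:
apply_moves(commands=[{"travel":[-0.025,0,0],"twist":[0,0,0],"claw":0.06},{"travel":[-0.05,0.001,0],"twist":[0.2,0,0],"claw":0.06},{"travel":[-0.05,0.001,0],"twist":[0.2,0,0],"claw":0.06},{"travel":[-0.05,0.001,0],"twist":[0.2,0,0],"claw":0.06}])

```text
clock: 23.2
position: [0.5105, 0.018, 0.2046]
tool_rot: [-3.141, -0.002, 1.29]
force: [0.8, 0.7, 0.3]
grip_width: 0.0599
```

```bash
python3 - <<'E'
from h import *
s=bot.observe();d=bot.grab_frame("wrist");go([.511,.018,.205],74.4,s)
cv2.imwrite("pics/w22.png",cv2.resize(d["frame"][60:350,230:410],None,fx=2,fy=2,interpolation=cv2.INTER_CUBIC))
cv2.imwrite("pics/w22z.png",np.hstack([cv2.resize(d["frame"][y:y+60,280:360],None,fx=5,fy=8,interpolation=cv2.INTER_CUBIC) for y in (130,245)]))
E
```

```text
clk 23.2 pos [0.5105 0.018  0.2046] rot deg [-179.95     -0.1091   73.9071] F [0.7872 0.67   0.3375] M [-0.0425 -0.0469  0.0443] w 0.05992145371416609
travel [ 0.0002  0.0004 -0.0004] twist [-0.0495 -0.1094 -0.4928]
```

View pics/w22.png

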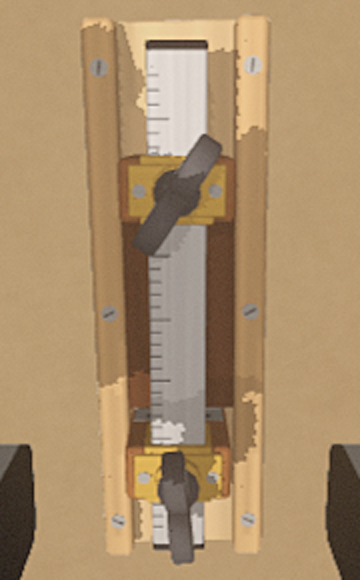

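View pics/w22z.png

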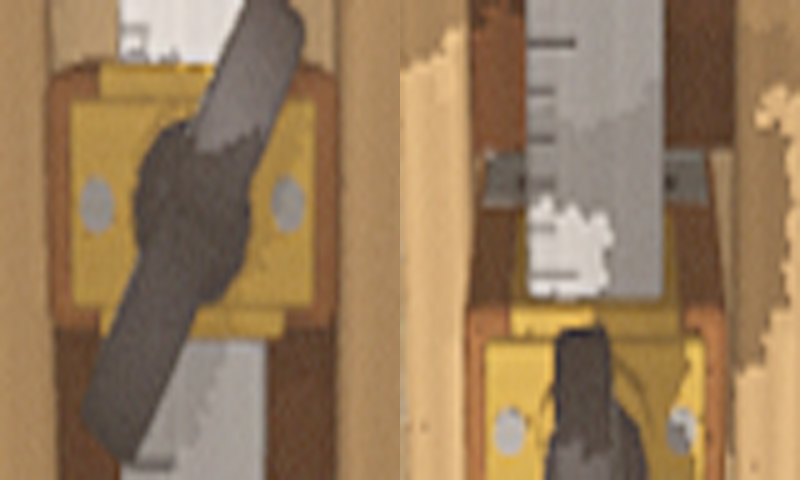

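```bash
python3 - <<'E'
from h import *
s=bot.observe();d=bot.grab_frame("wrist")
f=lambda x,y:(230+(x+.5)/2-.5,60+(y+.5)/2-.5)
P={}
for n,p,z in [("fj in",(121,222),.07),("fj in",(234,222),.07),("nj in",(127,447),.07),("b1",(147,46),.068),("b1",(207,46),.068),("b2",(151,546),.068),("b2",(203,546),.068),("wA",(211,139),.108),("wB",(145,250),.108),("nA",(173,453),.1085),("nB",(181,562),.1085),("s1",(109,313),.022),("s2",(250,312),.022)]:
    q=wtl(s,d,f(*p),z)[0];P.setdefault(n,[]).append(q);print(n,q)
bd=lambda a,b:np.degrees(np.arctan2(a[1]-b[1],a[0]-b[0]))
beam=bd(sum(P["b1"])/2,sum(P["b2"])/2)
print("beam",beam,"far screw rad",-np.radians(bd(P["wA"][0],P["wB"][0])-beam),"near",-np.radians(bd(P["nA"][0],P["nB"][0])-beam))
t=bot.grab_frame("top")["frame"]; cv2.imwrite("pics/t22.png",t)
a=cv2.imread("pics/top0.png");df=cv2.absdiff(a,t).max(2)
for n,(x0,y0,x1,y1) in dict(stair=(285,165,335,212),jar=(245,155,275,190),sand=(192,145,225,185),tape=(450,295,500,345)).items(): print(n,(df[y0:y1,x0:x1]>60).mean())
E
```

```text
fj in [ 0.0395 -0.0221  0.1346]
fj in [0.0396 0.0202 0.1346]
nj in [-0.0512 -0.0215  0.1345]
b1 [ 0.1011 -0.0117  0.1368]
b1 [0.1011 0.0095 0.1367]
b2 [-0.0977 -0.0123  0.1364]
b2 [-0.0976  0.0099  0.1363]
wA [0.0694 0.0097 0.0967]
wB [ 0.0346 -0.0114  0.0966]
nA [-0.0367 -0.0024  0.096 ]
nB [-0.08    0.0004  0.0959]
s1 [-0.0066 -0.0322  0.1826]
s2 [-0.0061  0.0317  0.1825]
beam 0.029899707858622563 far screw rad -0.5438103282704543 near 0.06625222733137598
stair 0.20340425531914894
jar 0.0
sand 0.0
tape 0.0
```

View pics/t22.png

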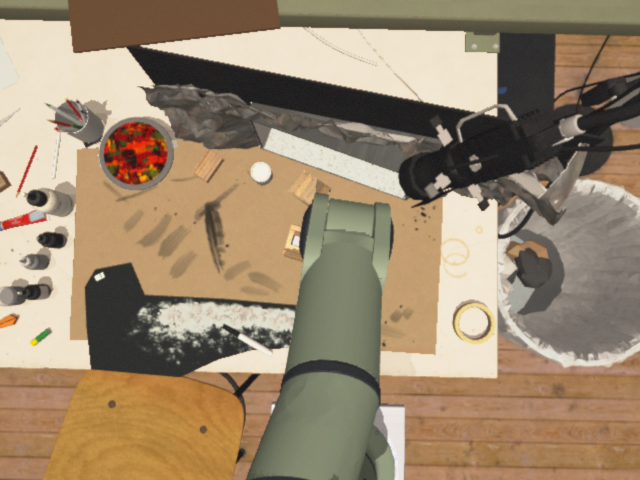

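```bash
python3 - <<'E'
from h import *
print(bot.observe()["qd"]);print(bot.job_done())
E
```

```text
[-0.0032 -0.0005  0.0005  0.      0.0002  0.0012  0.002 ]
the job is handed in; nothing more can be done
None
```

The job is handed in after about 23 s of the 64 s; no verdict was reported. The calliper stands in the tray astride the block, closed on it, with the slack screw tightened.

- **Finding the slack screw:** I stood the calliper in the tray, let go, and tried the screw on the robot's left (+y end of the tray). It turned under a light anticlockwise twist, so that was the slack one. I left the other screw untouched.
- **Freeing and closing:** I backed the slack screw off to about 0.64 rad and drew its jaw to the block until the force rose. I then pulled the beam, pressed down, until the other jaw met the block.
- **Tightening:** I turned the screw clockwise until the tool was about 34° past the tray line.

Last checks, from the wrist camera after letting go:

| Check | Measured | Required |
|---|---|---|
| Jaw faces apart | about 90.7 mm | below 93 mm |
| Slack screw | about -0.54 rad | below -0.35 rad |
| Sound screw | about +0.07 rad (+0.06 at the start) | within 0.3 rad of zero |
| Centre offset along the tray | about 8 mm | below 30 mm |
| Beam against tray | within about 1° | below 0.1 rad (5.7°) |

- **Bystanders:** The jar, sanding block and tape show no change in the top view. The stair was partly hidden by the arm, but the part in view looked unmoved.
- **Disagreements:**
  - The top and wrist cameras differed by about 4 mm on the calliper's starting position. I went by the wrist view.
  - The wrist moment about the vertical stayed near zero through the tightening, so it did not confirm the torque. I judged the screw tight by its angle and by the last joint's torque of about 0.7 N m.
- **Slip on the way:** At one point I pressed the beam down with 78 N. I eased it to 30 N straight away, and it stayed under the 120 N limit.

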